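Close the biscuit tub and stack it

TASK

Put the loose lid on the open biscuit tub, pressed fully home, before you lift the tub. Then stack the closed tub squarely on the other, already closed tub so that all four feet drop into the recesses of its lid. Keep the biscuit tub upright, lower things gently instead of dropping them, leave the lower tub where it stands and do not push the apple, pepper shaker, tumbler or tin about.

Things in the scene. Friction and masses are not known exactly. Their poses are not given: they have to be found in the camera images.
- tub_mid (a point): open cream plastic food tub full of biscuits, 142 mm long (x), 64 wide (y), 66 high to the rim, about 0.3 kg; its centre, 33 mm above the worktop, z up. Grasp across the width: flat outer side walls at y = +-32 mm, from 9 mm above the feet tips to the rim. Mouth 136 x 58 mm, walls 3 mm, round corners; nothing stands above the rim. Half a turn gives the same shape.
- tub: the same biscuit tub; origin at the centre of its underside, level with the tips of the feet, 33 mm below point tub_mid; same axes. Four round tapered corner feet at x = +-57, y = +-18.75 mm, 11 mm across and 7.6 mm at the tips, reach 9 mm below the wall skirt.
- lid_grip (a point): loose teal lid of the biscuit tub, lying right way up, 140 mm long (x), 62 wide (y), 25 high, 0.07 kg. The point is the middle of the grip bar on its top: bar 76 mm along x, 14 wide, 10 high; its top is 5 mm above, the lid plate's top 5 mm below this point. Fully home, the point is 46 mm above the tub's centre (point tub_mid). Half a turn gives the same shape.
- tub_lid: the same loose lid; origin at the centre of its underside, 20 mm below point lid_grip. From below: plug 7 mm deep, 132 x 55 mm, corners cut back and lead-in tapered, 1.5 to 2 mm play a side in the tub's mouth; then a plate 8 mm thick that rests on the rim. It goes in by its own weight or a light push, without a snap.
- lower_mid (a point): closed tub that stays below: the same tub with the same teal lid on it (does not come off), about 0.55 kg, not fastened. The point is the centre of the tub without lid, 33 mm above the worktop; x along its length, z up. With the other tub's feet in the recesses, that tub's centre is 69 mm above this point (74 mm if the feet stand on the lid's top). Half a turn gives the same shape.
- lower_tub: the same closed tub; origin at the centre of its underside. Its lid's top is at z = 74 mm, with four square recesses 14.5 mm wide and 5 mm deep at x = +-57, y = +-18.75 mm, and a grip bar 10 mm high in the middle that the upper tub's hollow underside clears.
- apple_mid (a point): red apple, 72 mm across, 63 mm high, loose; its centre. A bystander.
- pepper_shaker_mid (a point): glass pepper shaker with grey cap, 44 mm across, 90 mm high, loose; its centre. A bystander.
- tumbler_mid (a point): clear drinking tumbler, 81 mm across, 93 mm high, loose; its centre. A bystander.
- tin_small_mid (a point): small food tin, 57 mm across, 72 mm high, loose; its centre. A bystander.
There are look-alikes about, which are no part of the job. What is shaped like the tub but red is not meant. There is more than one size of the lower_tub; the job needs the larger.

How it is judged:
On the way:
1. the lid is pressed home on the biscuit tub while the tub still stands on the worktop (x of lid_grip in the frame of tub_mid between -0.003 and 0.003 m and y of lid_grip in the frame of tub_mid between -0.003 and 0.003 m and z of lid_grip in the frame of tub_mid between 0.043 and 0.048 m and angle between the z axis of lid_grip and the z axis of tub_mid, either way round below 0.04 rad and height (world z) of tub_mid below 0.037 m), for 0.2 s.
At the end, for the whole second after the job is handed in: The biscuit tub stands upright at rest on the lower tub, all four feet at the bottom of the recesses (centres within 3.5 mm along each axis, 0.06 rad), its lid fully home (within 3 mm sideways, 2 mm in height); the lower tub stands on the worktop within 40 mm of its first place (x of tub_mid in the frame of lower_mid between -0.0035 and 0.0035 m and y of tub_mid in the frame of lower_mid between -0.0035 and 0.0035 m and z of tub_mid in the frame of lower_mid between 0.066 and 0.0713 m and angle between the x axis of tub_mid and the x axis of lower_mid, either way round below 0.06 rad and angle between each of tub_mid, lower_mid's own z axis and vertical below 0.04 rad and x of lid_grip in the frame of tub_mid between -0.003 and 0.003 m and y of lid_grip in the frame of tub_mid between -0.003 and 0.003 m and z of lid_grip in the frame of tub_mid between 0.043 and 0.048 m and angle between the z axis of lid_grip and the z axis of tub_mid, either way round below 0.04 rad and distance of lower_mid from where it was at the start of the episode below 0.04 m and height (world z) of lower_mid below 0.037 m and linear speed of tub below 0.02 m/s); the robot touches nothing.
It fails at once if the biscuit tub is tipped by more than 0.5 rad (angle between tub_mid's own z axis and vertical above 0.5 rad).
It fails at once if the biscuit tub is dropped or slammed onto the lower tub: faster than 0.35 m/s within the last 20 mm above its seat (horizontal distance between tub_mid and lower_mid below 0.03 m and z of tub_mid in the frame of lower_mid below 0.089 m and linear speed of tub above 0.35 m/s).
It fails at once if the lid is dropped or slammed onto the tub: faster than 0.35 m/s within the last 20 mm above its seat (horizontal distance between lid_grip and tub_mid below 0.03 m and z of lid_grip in the frame of tub_mid below 0.066 m and height (world z) of tub_mid below 0.037 m and linear speed of tub_lid above 0.35 m/s).
It fails at once if the apple, pepper shaker, tumbler or tin is moved by more than 40 mm (distance of any of apple_mid, pepper_shaker_mid, tumbler_mid, tin_small_mid from where it was at the start of the episode above 0.04 m).
It also fails if it takes over 61 s, if anything falls off the work surface, if the arm or the gripper's body presses on something with over 40 N, if the wrist force passes 120 N, or if a joint passes its speed limit or range.

ROBOT

A 6-joint arm with a two-finger parallel gripper is mounted at the origin on a cart in front of the work surface, level with it; the furniture and walls round the work are solid. World frame = base frame: x ahead of the robot, y to its left, z up, the work surface at z = 0. Lengths are in m, angles in rad, forces in N, time in s.
With the tool pointing down it reaches from about 0.4 to 0.825 m from the base axis. Payload 7 kg.
Tool frame: the origin (TCP) lies on the mounting face of the last link; the fingertips stand 173 mm ahead of it and the grasp point (between the pads) lies 155 mm ahead of it; z points along the fingers, y is the line along which they close (so a half turn about z gives the same grasp; the last joint's range is limited). The gripper opens to 85 mm and grips with 20 to 120 N. Pads are 22 mm wide; open, the fingers measure 114 mm over their backs; the gripper's body (76 mm by 85 mm) begins 54 mm behind the grasp point. The pads swing forward as they close: fully open they stand 13 mm farther back than shut.
Start: joints at [1.594, 0.359, 0.012, 0, -1.224, -0.288], TCP at [0.177, 0.651, 0.405] pointing down, gripper open.
Joint ranges: [-3.07, 3.07], [-1.43, 2.12], [-1.02, 1.25], [-3.03, 1.67], [-3.05, -0], [-3.03, 3.03]. Speed limits (rad/s): [2.39, 2.39, 3.01, 3.14, 3.14, 3.14].

INTERFACE

Orientations are given as a unit quaternion [w, x, y, z].
In Python, from station import telemetry, viewer, finish_job gives the robot as it stands. The module is installed in compiled form; this text tells all that it offers.
- The arm moves only by the shell command python3 -m crank 'ROWS'. ROWS is a JSON object of lists of equal length, an entry for each row: "translation": the shift along the tool's x, y, z in mm, a list of three; "angular": the turn, a rotation vector about the tool's x, y, z in degrees, a list of three; "grip": the gripper's target within -1 to 1 (fully open at 1, half-way at 0, shut at -1). A call has 1 to 12 rows; each row shifts and turns the commanded pose from where the row before left it, along the tool's axes as they then stand; what a row does not reach is not made up. A row lasts 1/10 s, in which the tool goes at most 50 mm and 8.59 degrees, less where a joint would pass 70% of its speed; a pose out of reach is approached as far as the arm can. A call with a gripper value outside its range is refused whole. The fingers move at their own pace and stop on an object; the grip force is fixed at half the most. Time passes only in rows, so rows that do not move let the fingers close. It gives the time, the measured TCP pose, the force, the opening and the grip force at its end, in the units of the state.
- telemetry.state(): the state, without advancing time (a new reading comes with each control period).
- viewer.camera(name): name is "side" or "top"; returns a dict with "img" (384x512x3 uint8, blue, green, red), "mtx" (3x3 intrinsics, pixels), "rvec" (rotation vector, rad) and "tvec" (3), from world to camera coordinates, as OpenCV has them. Camera axes: x right, y down, z forward; pixel columns grow to the right and rows downward; lengths in m; the calibration is good to about 2 mm. A picture is of the moment at which its call begins. There is no depth.
- finish_job(): hands the job in; it is judged then, once.
The state is a dict: "time_s": time; "q": joint angles; "joint_velocities": joint speeds; "joint_efforts": joint torques, N m; "eef_pos": TCP position; "orientation": TCP orientation; "wrist_force": force on the tool from outside, world axes, zero at the start; "torque": the same for the moment, N m; "gripper_width": finger opening in m; "gripper_force": force on a finger pad.
Only numpy, scipy, OpenCV 4.12 (cv2) and the standard library are available. Lean on these libraries where they do the work, as an engineer would, in place of code of your own. Each camera call takes 0.05 s, during which the arm holds its last target. There are 200 camera calls.

## Working session

There is one attempt and no reset: what is moved stays moved. The work goes in short steps, Python scripts to look and compute and a shell command to move; the robot and the scene stay as the last step left them, time stands still between calls to the robot, and variables do not carry over. Pictures are saved under pics/ and viewed, at most 10 in all, crops included, and the job is handed in when it is done.

```bash
mkdir -p pics; cat > h.py <<'E'
import cv2,numpy as np
from station import telemetry,viewer
def cam(n):
    c=viewer.camera(n); c['R']=cv2.Rodrigues(np.array(c['rvec'],float))[0]; c['t']=np.array(c['tvec'],float).ravel(); c['K']=np.array(c['mtx'],float); return c
def ray(c,p,z):
    p=np.atleast_2d(np.array(p,float)); d=np.c_[p,np.ones(len(p))]@np.linalg.inv(c['K']).T@c['R']; o=-c['R'].T@c['t']
    return o+d*((z-o[2])/d[:,2])[:,None]
def proj(c,P): 
    q=(np.atleast_2d(P)@c['R'].T+c['t'])@c['K'].T; return q[:,:2]/q[:,2:]
E
python3 - <<'E'
from h import *
for n in('top','side'):
    c=cam(n); cv2.imwrite(f'pics/{n}0.png',c['img']); print(n,-c['R'].T@c['t'],c['R'].round(2).tolist(),c['K'].tolist())
print(telemetry.state())
E
```

```text
top [0.00979646 0.01313734 1.62521423] [[0.07, -1.0, 0.01], [-0.95, -0.07, -0.32], [0.32, 0.02, -0.95]] [[382.7257126458782, 0.0, 255.1734665606425], [0.0, 382.7257126458782, 190.47584978818335], [0.0, 0.0, 1.0]]
side [-0.0435221  -1.19262277  0.76221993] [[0.91, -0.42, -0.01], [-0.2, -0.41, -0.89], [0.37, 0.81, -0.46]] [[402.39344952327156, 0.0, 262.70271918926244], [0.0, 402.39344952327156, 190.10021896728136], [0.0, 0.0, 1.0]]
{'time_s': 0.1, 'q': array([ 1.59408456e+00,  3.59282154e-01,  1.11454962e-02, -2.97941538e-04,
       -1.22406402e+00, -2.88090942e-01]), 'joint_velocities': array([ 1.17968272e-03, -1.53439176e-03,  2.42455177e-03,  2.05394058e-03,
        8.55322409e-06, -1.40171625e-03]), 'joint_efforts': array([-1.26423132e-03, -5.84763122e+01,  2.94105309e+01,  6.95455268e+00,
       -3.17837468e-03,  1.75429045e-05]), 'eef_pos': array([0.17662557, 0.65130191, 0.40387833]), 'orientation': array([ 7.15403996e-04,  9.91240786e-01, -1.32065100e-01, -2.94948765e-05]), 'wrist_force': array([-0.61764071,  0.16647475, -0.22639138]), 'torque': array([-0.00648499,  0.05280251,  0.02589098]), 'gripper_force': 0.0, 'gripper_width': 0.08558805293501004}
```

View pics/top0.png

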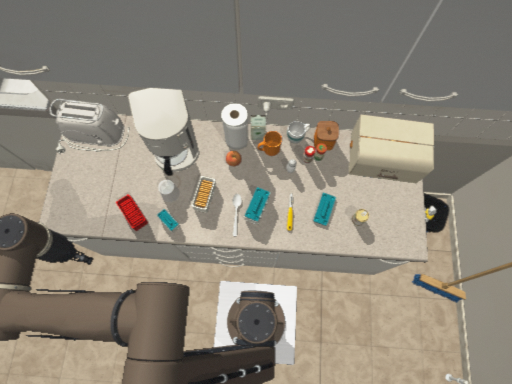

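View pics/side0.png

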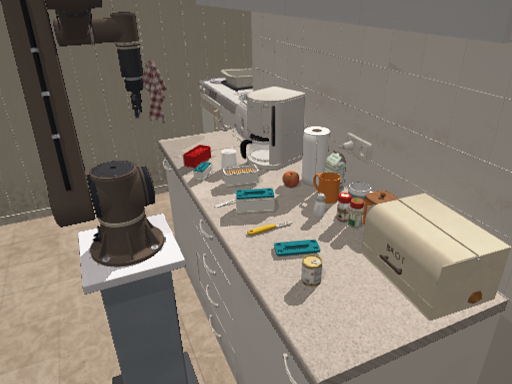

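The top view shows the open biscuit tub at (203,193). The look-alikes are the red tub at (132,212) and a small closed teal tub at (168,220). The larger closed tub is at (257,205), and the loose flat lid is at (325,209), with no tub beneath it in the side view at (297,248). The bystanders are the tumbler (167,187), apple (233,158), shaker (291,166) and tin (361,216).

Choice: lid (325,209), tub (203,193), lower tub (257,205).

```bash
cat >> h.py <<'E'
def teal(im):
    h=cv2.cvtColor(im,cv2.COLOR_BGR2HSV); return cv2.inRange(h,(80,90,40),(100,255,255))
def blobs(m,amin=60):
    n,l,s,ce=cv2.connectedComponentsWithStats(m)
    return [(s[i],ce[i],(l==i).astype(np.uint8)) for i in range(1,n) if s[i][4]>amin]
def rect_on(c,mask,z):
    "min-area rectangle of a mask's outline cast on height z"
    ct=max(cv2.findContours(cv2.resize(mask*255,None,fx=4,fy=4,interpolation=cv2.INTER_LINEAR)//128,cv2.RETR_EXTERNAL,cv2.CHAIN_APPROX_NONE)[0],key=len)[:,0]
    P=ray(c,(ct+.5)/4-.5,z)[:,:2]
    (x,y),(w,h),a=cv2.minAreaRect((P*1000).astype(np.float32))
    if w<h: w,h,a=h,w,a+90
    return round(x,1),round(y,1),round(w,1),round(h,1),round((a+90)%180-90,1)
E
python3 - <<'E'
from h import *
t=cam('top'); s=cam('side')
for c,n in((t,'top'),(s,'side')):
    for st,ce,m in blobs(teal(c['img'])):
        print(n,ce.round(1),st[4],'z15',rect_on(c,m,.015),'z74',rect_on(c,m,.074))
    h=cv2.cvtColor(c['img'],cv2.COLOR_BGR2HSV)
    m=cv2.inRange(h,(8,120,90),(25,255,255)); 
    for st,ce,mm in blobs(m,15): print(' orange',ce.round(1),st[4])
for p in((203,193),(167,187),(361,216),(257,205)): print(p,ray(t,p,.066).round(3))
a=cv2.resize(t['img'][150:240,150:350],(800,360),interpolation=cv2.INTER_CUBIC)
b=cv2.resize(s['img'][150:210,195:315],(480,240),interpolation=cv2.INTER_CUBIC)
b2=cv2.resize(s['img'][230:270,265:325],(320,240)[:2],interpolation=cv2.INTER_CUBIC)
cv2.imwrite('pics/c1.png',np.vstack([a,np.hstack([b,b2])]))
E
```

```text
top [256.8 203.8] 449 z15 (486.1, 28.9, 148.7, 66.0, -18.3) z74 (468.7, 28.3, 143.2, 63.6, -18.3)
top [324.2 208.8] 420 z15 (485.2, -265.9, 142.9, 63.0, -17.0) z74 (467.8, -255.7, 137.7, 60.7, -17.0)
top [167.3 219.4] 203 z15 (387.7, 410.6, 97.0, 44.9, 50.2) z74 (373.8, 396.1, 93.4, 43.2, 50.2)
 orange [325.4 135.1] 597
 orange [270.8 142.9] 413
 orange [233.2 157.9] 171
 orange [203.2 193.1] 273
 orange [289.8 219.8] 95
 orange [428.5 215.1] 36
 orange [438.5 283.9] 42
 orange [454.4 291.2] 58
side [202.  166.4] 88 z15 (400.8, 473.9, 108.8, 49.6, 49.4) z74 (365.7, 342.3, 100.2, 45.7, 49.4)
side [254.1 193.2] 323 z15 (512.2, 121.5, 151.8, 83.5, -20.5) z74 (468.3, 17.7, 139.9, 76.9, -20.5)
side [296.5 247.3] 569 z15 (484.5, -275.9, 141.9, 75.3, -17.2) z74 (442.8, -348.3, 130.7, 69.3, -17.2)
 orange [240.4 170.4] 50
 orange [289.8 176.5] 125
 orange [328.2 185.6] 583
 orange [376.6 199.6] 331
 orange [357.5 200. ] 35
 orange [261.  229.2] 142
 orange [474.1 296.9] 24
(203, 193) [[0.501 0.262 0.066]]
(167, 187) [[0.517 0.419 0.066]]
(361, 216) [[ 0.449 -0.412  0.066]]
(257, 205) [[0.465 0.028 0.066]]
```

View pics/c1.png

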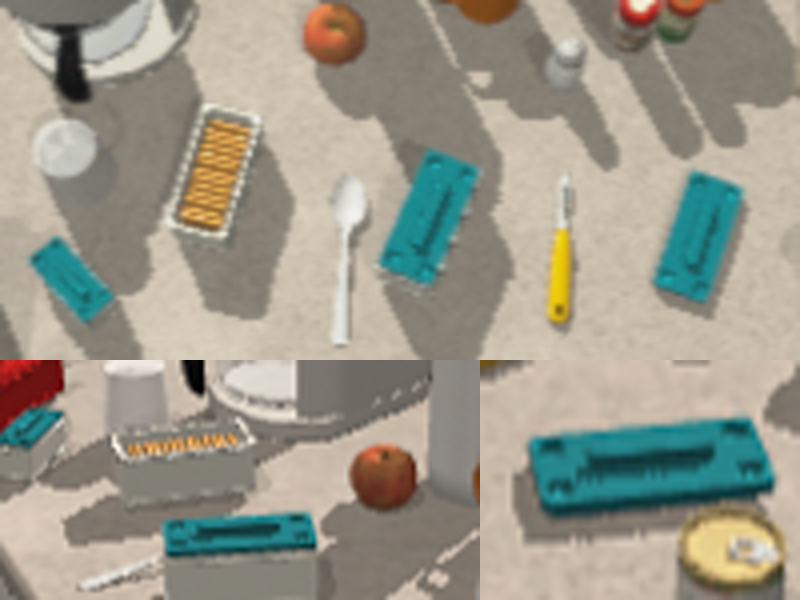

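The crop confirms the choice: a flat lid on the counter at (325,209), the open cream tub full of biscuits at (203,193), and the larger closed tub at (257,205). The teal box at lower left is clearly smaller. The measured sizes fit, at 143x63 mm.

```bash
cat >> h.py <<'E'
def plan(x,y,ztcp,yaw):
    "tool-frame shift (mm) and turn about tool z (deg) to a TCP pose pointing down"
    from scipy.spatial.transform import Rotation as Ro
    s=telemetry.state(); w,a,b,c=s['orientation']; R=Ro.from_quat([a,b,c,w]); M=R.as_matrix()
    d=M.T@(np.array([x,y,ztcp])-s['eef_pos'])*1000
    Yw=np.deg2rad(yaw); T=np.array([[np.cos(Yw),np.sin(Yw),0],[np.sin(Yw),-np.cos(Yw),0],[0,0,-1]])
    rv=np.rad2deg(Ro.from_matrix(M.T@T).as_rotvec())
    print('shift',d.round(1),'turn',rv.round(1),'at',s['eef_pos'].round(4),'yaw',round(float(np.rad2deg(np.arctan2(M[1,0],M[0,0]))),2),'t',s['time_s'],'F',s['wrist_force'].round(1),'w',round(s['gripper_width'],4))
def rim(c,p,z=.066,r=34):
    "tub mouth: bright rim pixels joined with the orange biscuits inside"
    im=c['img']; h=cv2.cvtColor(im,cv2.COLOR_BGR2HSV); g=cv2.inRange(h,(0,0,205),(179,60,255))|cv2.inRange(h,(8,110,60),(25,255,255))
    w=np.zeros_like(g); cv2.circle(w,p,r,255,-1); g=cv2.morphologyEx(g&w,cv2.MORPH_CLOSE,np.ones((3,3)))
    return max(blobs(g,30),key=lambda b:b[0][4])
E
python3 - <<'E'
from h import *
t=cam('top'); st,ce,m=rim(t,(203,193)); print(ce,st,rect_on(t,m,.066))
b=[b for b in blobs(cv2.inRange(cv2.cvtColor(t['img'],cv2.COLOR_BGR2HSV),(8,110,60),(25,255,255)),100) if abs(b[1][0]-203)<6][0]
print('biscuits@.058',rect_on(t,b[2],.058), 'centroid',ray(t,b[1],.058))
print(t['img'][175:212,203].tolist()[::2])
plan(.45,.3,.40,-17); plan(.482,-.264,.30,-17)
E
```

```text
[207.46153846 186.03589744] [186 160  48  67 975] (503.1, 227.7, 306.0, 169.6, -4.4)
biscuits@.058 (503.9, 262.9, 121.7, 51.0, -10.4) centroid [[0.50350423 0.26264619 0.058     ]]
[[174, 191, 200], [149, 163, 165], [107, 124, 135], [59, 108, 146], [75, 150, 203], [61, 123, 169], [63, 124, 172], [70, 143, 196], [57, 115, 158], [87, 170, 223], [71, 144, 195], [73, 148, 202], [84, 169, 224], [73, 147, 201], [87, 175, 226], [90, 181, 232], [82, 105, 125], [146, 160, 164], [128, 140, 142]]
shift [355.8 267.6   4.5] turn [ 0.  -0.   1.8] at [0.1767 0.6514 0.4043] yaw -15.18 t 0.25 F [-0.4  0.1 -0.3] w 0.0851
shift [534.3 803.4 105. ] turn [ 0.  -0.   1.8] at [0.1767 0.6514 0.4043] yaw -15.18 t 0.25 F [-0.4  0.1 -0.3] w 0.0851
```

```bash
python3 -m crank '{"translation":[[36,27,0],[36,27,0],[36,27,0],[36,27,0],[36,27,0],[36,27,0],[36,27,0],[36,27,0],[36,27,0],[32,25,0]],"angular":[[0,0,1.8],[0,0,0],[0,0,0],[0,0,0],[0,0,0],[0,0,0],[0,0,0],[0,0,0],[0,0,0],[0,0,0]],"grip":[1,1,1,1,1,1,1,1,1,1]}'
python3 -m crank '{"translation":[[14,44,8],[14,44,8],[14,44,8],[14,44,8],[14,44,8],[14,44,8],[14,44,8],[14,44,8],[14,44,8],[14,44,8],[14,44,8],[14,44,8]],"angular":[[0,0,0],[0,0,0],[0,0,0],[0,0,0],[0,0,0],[0,0,0],[0,0,0],[0,0,0],[0,0,0],[0,0,0],[0,0,0],[0,0,0]],"grip":[1,0.5,0,0,0,0,0,0,0,0,0,0]}'
python3 -c "
from h import *
plan(.482,-.264,.25,-17)"
```

```text
time_s: 1.25
eef_pos: [0.4408, 0.2902, 0.4049]
orientation: [-0.0, 0.989, -0.148, 0.0]
wrist_force: [-0.0, 0.5, -0.2]
gripper_width: 0.0857
gripper_force: 0.0
time_s: 2.45
eef_pos: [0.4463, -0.264, 0.3086]
orientation: [0.0, 0.989, -0.147, 0.0]
wrist_force: [1.1, 0.6, 0.1]
gripper_width: 0.0425
gripper_force: 0.0
shift [ 34.1 -10.4  58.6] turn [-0. -0.  0.] at [ 0.4463 -0.264   0.3086] yaw -16.96 t 2.45 F [1.1 0.6 0.1] w 0.0425
```

```bash
python3 -m crank '{"translation":[[13,0,20],[13,-2,20],[13,-2,20],[0,0,20],[0,0,15],[0,0,12],[0,0,6],[0,0,3],[0,0,0]],"angular":[[0,0,0],[0,0,0],[0,0,0],[0,0,0],[0,0,0],[0,0,0],[0,0,0],[0,0,0],[0,0,0]],"grip":[0,0,0,0,0,0,0,0,0]}'
python3 - <<'E'
from h import *
plan(.4865,-.2675,.190,-17)
s=cam('side'); cv2.imwrite('pics/s1.png',cv2.resize(s['img'][170:290,230:390],(800,600),interpolation=cv2.INTER_CUBIC))
E
```

```text
time_s: 3.35
eef_pos: [0.4852, -0.2695, 0.1929]
orientation: [0.0, 0.989, -0.147, 0.0]
wrist_force: [-0.1, -0.2, 1.1]
gripper_width: 0.0424
gripper_force: 0.0
shift [ 0.6 -2.3  2.9] turn [ 0. -0.  0.] at [ 0.4852 -0.2695  0.1929] yaw -16.96 t 3.35 F [-0.1 -0.2  1.1] w 0.0424
```

View pics/s1.png

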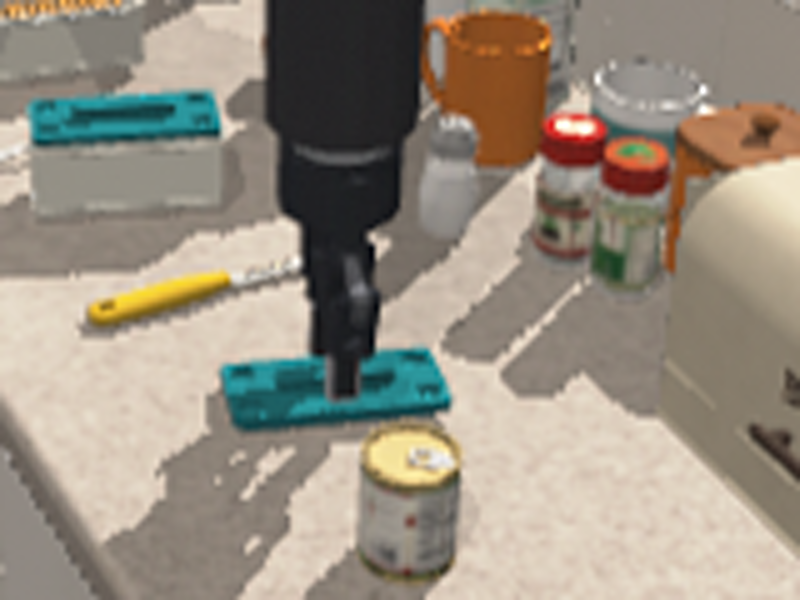

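The fingers straddle the bar near its middle, with the pad at about (345,375) in the crop. I'll close at this height and watch the force.

```bash
python3 -m crank '{"translation":[[0,-2,0],[0,0,0],[0,0,0],[0,0,0],[0,0,0],[0,0,0]],"angular":[[0,0,0],[0,0,0],[0,0,0],[0,0,0],[0,0,0],[0,0,0]],"grip":[0,-0.5,-1,-1,-1,-1]}'
python3 -m crank '{"translation":[[0,0,-15],[0,0,-20],[0,0,-20],[0,0,-20],[0,0,0]],"angular":[[0,0,0],[0,0,0],[0,0,0],[0,0,0],[0,0,0]],"grip":[-1,-1,-1,-1,-1]}'
```

```text
time_s: 4.0
eef_pos: [0.4859, -0.2676, 0.1934]
orientation: [0.0, 0.989, -0.147, 0.0]
wrist_force: [-0.2, 1.4, 5.4]
gripper_width: 0.0116
gripper_force: 58.8
time_s: 4.5
eef_pos: [0.4866, -0.2679, 0.2705]
orientation: [0.0, 0.989, -0.147, 0.002]
wrist_force: [0.7, 0.3, 0.1]
gripper_width: 0.0112
gripper_force: 58.8
```

```bash
python3 - <<'E'
from h import *
s=cam('side')
for st,ce,m in blobs(teal(s['img'])): print(ce.round(1),st)
cv2.imwrite('pics/s2.png',cv2.resize(s['img'][190:270,250:350],(600,480),interpolation=cv2.INTER_CUBIC))
plan(.502,.263,.34,-11)
E
```

```text
[201.9 166.5] [194 162  16  10  87]
[254.1 193.1] [236 188  38  11 329]
[297.8 227.1] [275 219  47  16 516]
shift [-139.4 -512.3  -71.2] turn [-0.  -0.2 -6. ] at [ 0.486  -0.2677  0.269 ] yaw -16.97 t 4.55 F [-0.1  0.4 -1.7] w 0.0113
```

View pics/s2.png

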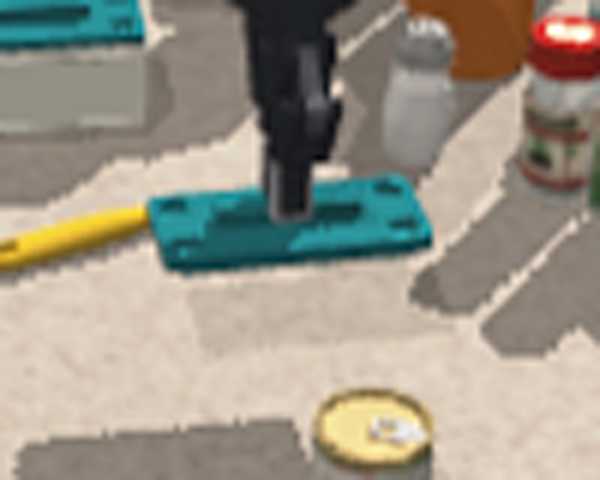

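The lid is off the counter and level, held at mid-bar, with the fingers at (290,200) and the bar spanning 220–365 in the crop. Next I'll look closely at the tub's rim before carrying the lid over.

```bash
python3 -m crank '{"translation":[[0,-20,-30],[0,-45,-20],[0,-45,-20],[0,-45,0],[0,-45,0],[0,-30,0]],"angular":[[0,0,0],[0,0,0],[0,0,0],[0,0,0],[0,0,0],[0,0,0]],"grip":[-1,-1,-1,-1,-1,-1]}'
python3 - <<'E'
from h import *
t=cam('top');s=cam('side')
a=cv2.resize(t['img'][170:218,183:225],(420,480),interpolation=cv2.INTER_LANCZOS4)
b=cv2.resize(s['img'][160:190,220:262],(420,300),interpolation=cv2.INTER_LANCZOS4)
b=np.vstack([b,np.zeros((180,420,3),np.uint8)])[:, :370]
cv2.imwrite('pics/c2.png',np.hstack([a,b]))
plan(.502,.263,.34,-11)
E
```

```text
time_s: 5.15
eef_pos: [0.553, -0.0451, 0.3369]
orientation: [-0.0, 0.989, -0.147, -0.0]
wrist_force: [1.1, -0.3, -1.5]
gripper_width: 0.0116
gripper_force: 58.9
shift [-138.2 -279.5   -3.3] turn [ 0.   0.  -5.8] at [ 0.5536 -0.0445  0.3366] yaw -16.78 t 5.25 F [-0.2 -0.  -0.2] w 0.0115
```

View pics/c2.png

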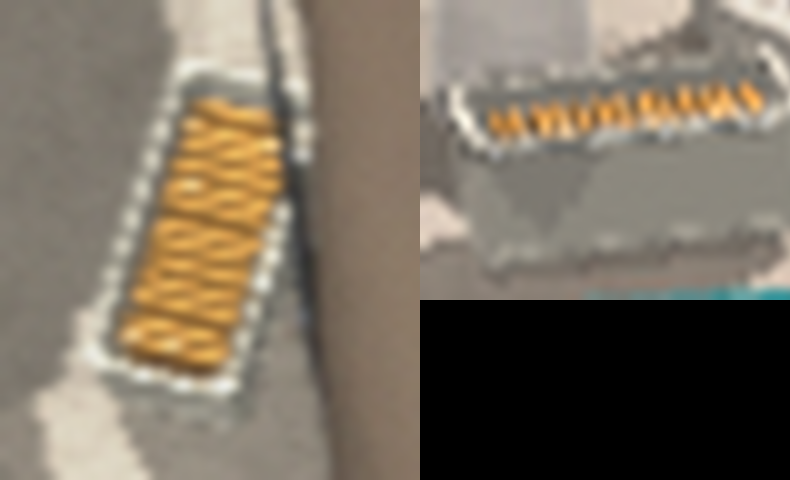

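The crop shows the rim clearly. The left rim runs from (187,68) to (98,352), the right rim through (305,150) and (245,355), the near edge is at about (110,360)–(230,387), and the far edge at about (190,68)–(290,88). I'll cast these onto z = 0.066.

```bash
python3 - <<'E'
from h import *
t=cam('top')
f=lambda *p: ray(t,(np.array(p)+.5)/10-.5+[183,170],.066)[:,:2]*1000
L=f((187,68),(98,352));R=f((305,150),(245,355));N=f((110,360),(230,387));F=f((190,68),(290,88))
an=lambda A:np.rad2deg(np.arctan2(*(A[0]-A[1])[::-1]))
print('yaws',an(L),an(R),an(N)-90,an(F)-90)
for y in(-10.5,-12,-13.5):
    q=np.deg2rad(y);u=np.array([np.cos(q),np.sin(q)]);v=np.array([-u[1],u[0]])
    n,fa,l,r=(N@u).mean(),(F@u).mean(),(L@v).mean(),(R@v).mean()
    print(y,'len',fa-n,'wid',l-r,'ctr',u*(n+fa)/2+v*(l+r)/2)
E
```

```text
yaws -9.896770818981947 -9.486867898388843 -8.868455426133977 -7.748860853050388
-10.5 len 135.14150193448728 wid 60.44699894635937 ctr [505.65819024 259.92197481]
-12 len 134.83143191553438 wid 60.540126419118224 ctr [505.58711335 259.87794668]
-13.5 len 134.4289551681269 wid 60.591762713276125 ctr [505.51382961 259.83769878]
```

```bash
python3 -m crank '{"translation":[[-17,-35,0],[-17,-35,0],[-17,-35,0],[-17,-35,0],[-17,-35,0],[-17,-35,0],[-17,-35,0],[-16,-32,0],[0,0,10],[0,0,20],[0,0,10],[0,0,0]],"angular":[[0,0,0],[0,0,0],[0,0,0],[0,0,0],[0,0,0],[0,0,0],[0,0,-3.4],[0,0,-3.4],[0,0,0],[0,0,0],[0,0,0],[0,0,0]],"grip":[-1,-1,-1,-1,-1,-1,-1,-1,-1,-1,-1,-1]}'
python3 - <<'E'
from h import *
plan(.505,.2605,.275,-10)
t=cam('top');s=cam('side')
for c in(t,s):
    for st,ce,m in blobs(teal(c['img'])): print(ce.round(1),st,rect_on(c,m,.096+.275-.275))
a=cv2.resize(t['img'][165:220,180:228],(400,458),interpolation=cv2.INTER_LANCZOS4)
b=cv2.resize(s['img'][150:200,215:265],(400,400),interpolation=cv2.INTER_LANCZOS4)
b=np.vstack([b,np.zeros((58,400,3),np.uint8)])
cv2.imwrite('pics/c3.png',np.hstack([a,b]))
E
```

```text
time_s: 6.5
eef_pos: [0.5021, 0.2549, 0.2956]
orientation: [0.002, 0.996, -0.089, -0.001]
wrist_force: [0.3, -0.2, 0.3]
gripper_width: 0.0113
gripper_force: 59.0
shift [ 1.9 -6.1 20.6] turn [ 0.2  0.1 -0.3] at [0.5021 0.2549 0.2956] yaw -10.26 t 6.5 F [ 0.3 -0.2  0.3] w 0.0113
[256.8 203.8] [245 187  25  34 449] (462.3, 28.2, 141.5, 62.4, -18.7)
[200.9 197.3] [192 188  19  19 235] (475.0, 263.7, 78.9, 64.5, -10.3)
[239.8 159.7] [223 155  35  10 239] (519.6, 289.3, 148.7, 95.9, -6.8)
[201.9 166.5] [194 162  17  10  89] (352.3, 292.9, 98.0, 44.2, 49.4)
[254.1 193.2] [236 188  38  11 324] (451.9, -21.0, 135.5, 74.5, -20.5)
```

View pics/c3.png

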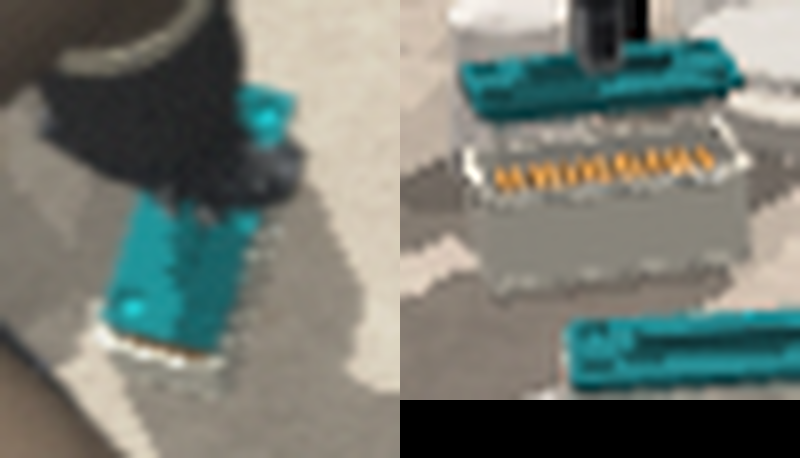

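The lid hangs just above the mouth and lines up to within about a centimetre: lid ends at x≈460–743 against tub ends at 465–748 in the side crop. I'll shift it by the computed amount and come down slowly.

```bash
python3 -m crank '{"translation":[[2,-6,0],[0,0,10],[0,0,8],[0,0,6],[0,0,0]],"angular":[[0,0,0],[0,0,0],[0,0,0],[0,0,0],[0,0,0]],"grip":[-1,-1,-1,-1,-1]}'
python3 - <<'E'
from h import *
plan(.505,.2605,.262,-10)
s=cam('side')
b=cv2.resize(s['img'][150:195,215:265],(800,600),interpolation=cv2.INTER_LANCZOS4)
cv2.imwrite('pics/c4.png',b)
E
```

```text
time_s: 7.1
eef_pos: [0.5051, 0.2615, 0.2724]
orientation: [0.001, 0.996, -0.089, -0.001]
wrist_force: [0.5, 0.0, -0.9]
gripper_width: 0.0114
gripper_force: 59.0
shift [ 0.1  1.  10.4] turn [ 0.1  0.1 -0.2] at [0.5051 0.2615 0.2724] yaw -10.18 t 7.1 F [ 0.5  0.  -0.9] w 0.0114
```

View pics/c4.png

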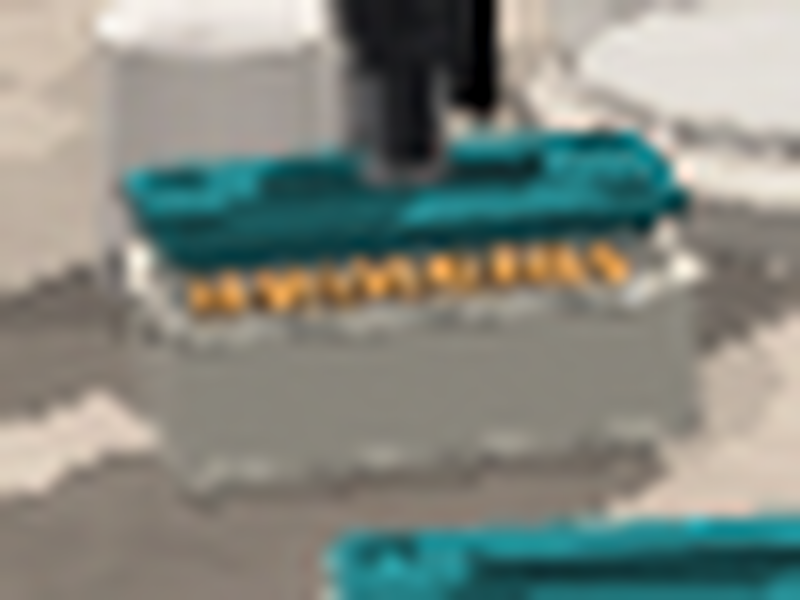

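The lid is about 2 mm short along the tub's length. Its centre is at column 405 and the tub's at 415, where 16 crop px = 1 image px ≈ 3.6 mm. I'll correct that and lower.

```bash
python3 -m crank '{"translation":[[2,2,0],[0,0,0],[0,0,5],[0,0,5],[0,0,3],[0,0,0]],"angular":[[0,0,0],[0,0,0],[0,0,0],[0,0,0],[0,0,0],[0,0,0]],"grip":[-1,-1,-1,-1,-1,-1]}'
```

```text
time_s: 7.75
eef_pos: [0.5069, 0.2594, 0.26]
orientation: [0.0, 0.996, -0.089, -0.0]
wrist_force: [-0.2, -0.2, -0.8]
gripper_width: 0.0119
gripper_force: 59.0
```

```bash
python3 -m crank '{"translation":[[0,0,2],[0,0,2],[0,0,0]],"angular":[[0,0,0],[0,0,0],[0,0,0]],"grip":[-1,-1,-1]}'
```

```text
time_s: 8.05
eef_pos: [0.5071, 0.2595, 0.2565]
orientation: [0.0, 0.996, -0.089, -0.0]
wrist_force: [-0.3, 0.1, -1.0]
gripper_width: 0.0116
gripper_force: 59.0
```

```bash
python3 -m crank '{"translation":[[0,0,2],[0,0,2],[0,0,0],[0,0,1],[0,0,0]],"angular":[[0,0,0],[0,0,0],[0,0,0],[0,0,0],[0,0,0]],"grip":[-1,-1,-1,-1,-1]}'
```

```text
time_s: 8.55
eef_pos: [0.5072, 0.2599, 0.2543]
orientation: [-0.001, 0.996, -0.088, 0.001]
wrist_force: [-8.8, -0.1, 20.6]
gripper_width: 0.0117
gripper_force: 62.1
```

```bash
python3 -m crank '{"translation":[[-1,0,0],[-1,0,0],[0,0,0]],"angular":[[0,0,0],[0,0,0],[0,0,0]],"grip":[-1,-1,-1]}'
python3 - <<'E'
from h import *
s=cam('side')
b=cv2.resize(s['img'][150:195,215:265],(800,600),interpolation=cv2.INTER_LANCZOS4)
cv2.imwrite('pics/c5.png',b)
E
```

```text
time_s: 8.85
eef_pos: [0.5065, 0.2602, 0.2545]
orientation: [-0.001, 0.996, -0.088, 0.002]
wrist_force: [1.1, -2.7, 16.2]
gripper_width: 0.0118
gripper_force: 61.4
```

View pics/c5.png

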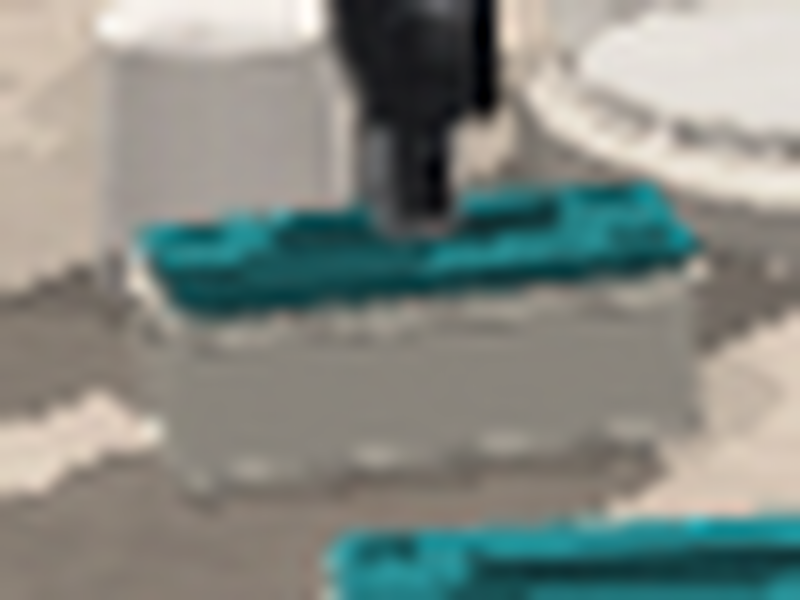

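The lid is in the mouth, but a thin rim strip still shows at the left end (150,290) and along the near side. The side force is pushing it toward −y, so I'll ease it sideways and press.

```bash
python3 -m crank '{"translation":[[0,1,-1],[0,1,0],[0,0,1],[0,0,1],[0,0,0]],"angular":[[0,0,0],[0,0,0],[0,0,0],[0,0,0],[0,0,0]],"grip":[-1,-1,-1,-1,-1]}'
```

```text
time_s: 9.4
eef_pos: [0.5063, 0.2591, 0.2543]
orientation: [-0.002, 0.996, -0.088, 0.003]
wrist_force: [-3.2, 0.1, 22.3]
gripper_width: 0.0119
gripper_force: 62.2
```

```bash
python3 -m crank '{"translation":[[0,0,-2],[0,0,0],[0,0,0],[0,0,-15],[0,0,-20],[0,0,0],[0,0,0],[0,0,0],[0,0,0],[0,0,0]],"angular":[[0,0,0],[0,0,0],[0,0,0],[0,0,0],[0,0,0],[0,0,0],[0,0,0],[0,0,0],[0,0,0],[0,0,0]],"grip":[-1,0,0,0,0,-1,-1,-1,-1,-1]}'
python3 - <<'E'
from h import *
s=cam('side')
b=cv2.resize(s['img'][150:195,215:265],(800,600),interpolation=cv2.INTER_LANCZOS4)
cv2.imwrite('pics/c6.png',b)
plan(.5063,.2591,.262,-10)
E
```

```text
time_s: 10.4
eef_pos: [0.5047, 0.2578, 0.287]
orientation: [0.0, 0.996, -0.089, -0.0]
wrist_force: [0.0, -0.5, 0.2]
gripper_width: -0.0003
gripper_force: 0.0
shift [ 1.4 -1.6 25.2] turn [ 0.   0.  -0.2] at [0.5047 0.2578 0.2872] yaw -10.17 t 10.45 F [-0.7  0.2 -0.1] w 0.0
```

View pics/c6.png

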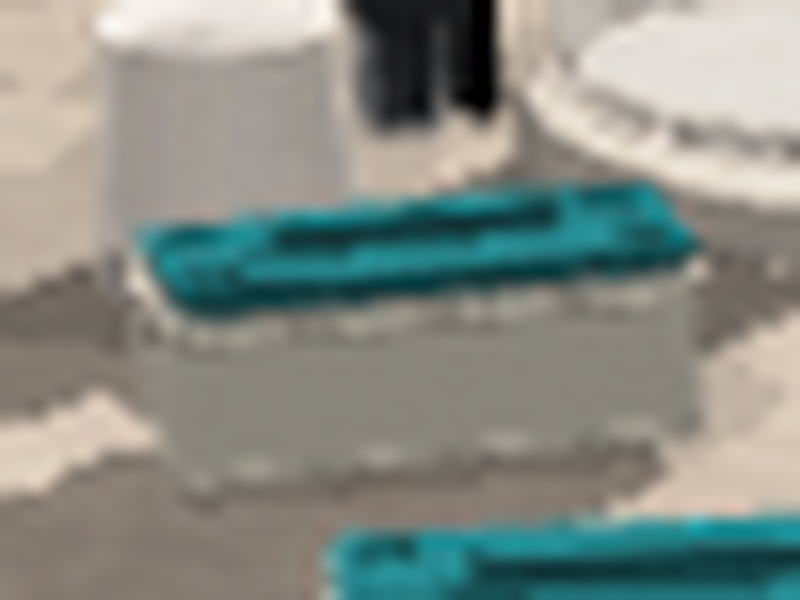

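The lid sits flat and evenly over the tub (top face from (140,230) to (698,245)), with the shadowed gap no longer visible. I'll confirm by pressing the bar with the closed fingertips, expecting contact at TCP z ≈ 0.257.

```bash
python3 -m crank '{"translation":[[1,-2,10],[0,0,10],[0,0,5],[0,0,2],[0,0,0]],"angular":[[0,0,0],[0,0,0],[0,0,0],[0,0,0],[0,0,0]],"grip":[-1,-1,-1,-1,-1]}'
python3 -m crank '{"translation":[[0,0,2],[0,0,0],[0,0,0]],"angular":[[0,0,0],[0,0,0],[0,0,0]],"grip":[-1,-1,-1]}'
python3 -m crank '{"translation":[[0,0,2],[0,0,0],[0,0,0]],"angular":[[0,0,0],[0,0,0],[0,0,0]],"grip":[-1,-1,-1]}'
```

```text
time_s: 10.95
eef_pos: [0.506, 0.2595, 0.2603]
orientation: [0.001, 0.996, -0.089, -0.0]
wrist_force: [0.8, 0.0, 0.4]
gripper_width: 0.0002
gripper_force: 0.0
time_s: 11.25
eef_pos: [0.5061, 0.2596, 0.2597]
orientation: [-0.0, 0.996, -0.088, 0.0]
wrist_force: [-3.4, -1.4, 10.9]
gripper_width: 0.0002
gripper_force: 4.9
time_s: 11.55
eef_pos: [0.5061, 0.2597, 0.2594]
orientation: [-0.0, 0.996, -0.088, 0.001]
wrist_force: [-8.6, -2.2, 24.7]
gripper_width: -0.0
gripper_force: 12.1
```

```bash
python3 -m crank '{"translation":[[0,0,-10],[0,0,-13],[-27,0,0],[-26,0,0],[0,0,12],[0,0,12],[0,0,5],[0,0,0]],"angular":[[0,0,0],[0,0,0],[0,0,0],[0,0,0],[0,0,0],[0,0,0],[0,0,0],[0,0,0]],"grip":[-1,-1,-1,-1,-1,-1,-1,-1]}'
python3 -m crank '{"translation":[[0,0,3],[0,0,2],[0,0,2],[0,0,2],[0,0,0]],"angular":[[0,0,0],[0,0,0],[0,0,0],[0,0,0],[0,0,0]],"grip":[-1,-1,-1,-1,-1]}'
```

```text
time_s: 12.35
eef_pos: [0.4543, 0.269, 0.25]
orientation: [0.001, 0.996, -0.089, -0.0]
wrist_force: [-0.3, -0.5, 0.5]
gripper_width: 0.0001
gripper_force: 0.6
time_s: 12.85
eef_pos: [0.4543, 0.2694, 0.248]
orientation: [-0.001, 0.996, -0.088, 0.001]
wrist_force: [-29.0, -6.5, 72.1]
gripper_width: -0.0003
gripper_force: 35.5
```

```bash
python3 -m crank '{"translation":[[0,0,-14],[0,0,-14],[35,0,0],[35,0,0],[34,0,0],[0,0,12],[0,0,7],[0,0,0]],"angular":[[0,0,0],[0,0,0],[0,0,0],[0,0,0],[0,0,0],[0,0,0],[0,0,0],[0,0,0]],"grip":[-1,-1,-1,-1,-1,-1,-1,-1]}'
python3 -c "
from h import *
plan(.5575,.25,.251,-10)"
```

```text
time_s: 13.65
eef_pos: [0.5568, 0.2502, 0.2502]
orientation: [0.001, 0.996, -0.089, 0.0]
wrist_force: [0.1, -1.0, 0.5]
gripper_width: -0.0
gripper_force: 0.3
shift [ 0.7  0.1 -0.8] turn [ 0.1 -0.  -0.2] at [0.5568 0.2502 0.2502] yaw -10.19 t 13.65 F [ 0.1 -1.   0.5] w -0.0
```

```bash
python3 -m crank '{"translation":[[0,0,2],[0,0,2],[0,0,0]],"angular":[[0,0,0],[0,0,0],[0,0,0]],"grip":[-1,-1,-1]}'
python3 -m crank '{"translation":[[0,0,-12],[0,0,-15],[-27,0,0],[-26,0,0],[0,0,5],[0,0,8],[0,0,0]],"angular":[[0,0,0],[0,0,0],[0,0,0],[0,0,0],[0,0,0],[0,0,0],[0,0,0]],"grip":[-1,-1,-1,-1,-1,-1,-1]}'
python3 -m crank '{"translation":[[0,0,2],[0,0,2],[0,0,0]],"angular":[[0,0,0],[0,0,0],[0,0,0]],"grip":[-1,-1,-1]}'
```

```text
time_s: 13.95
eef_pos: [0.5566, 0.2506, 0.2494]
orientation: [0.0, 0.996, -0.088, 0.001]
wrist_force: [-3.5, -5.4, 21.5]
gripper_width: 0.0003
gripper_force: 10.7
time_s: 14.65
eef_pos: [0.5042, 0.2603, 0.26]
orientation: [0.0, 0.996, -0.088, -0.0]
wrist_force: [-0.1, 0.6, 1.1]
gripper_width: 0.0003
gripper_force: 0.4
time_s: 14.95
eef_pos: [0.5045, 0.2603, 0.2593]
orientation: [-0.0, 0.996, -0.088, 0.0]
wrist_force: [-12.9, -1.2, 29.7]
gripper_width: -0.0001
gripper_force: 15.0
```

```bash
python3 -m crank '{"translation":[[0,0,-15],[0,0,-10],[2,47,0],[2,47,0],[2,47,0],[1,47,0],[1,47,0],[0,0,10],[0,0,9],[0,0,0]],"angular":[[0,0,0],[0,0,0],[0,0,-0],[0,0,4],[0,0,4],[0,0,0],[0,0,0],[0,0,0],[0,0,0],[0,0,0]],"grip":[-1,-1,-1,-1,-1,-1,-1,-1,-1,-1]}'
python3 -c "
from h import *
plan(.470,.027,.261,-18.3)"
```

```text
time_s: 15.95
eef_pos: [0.4547, 0.031, 0.2614]
orientation: [0.001, 0.987, -0.158, -0.001]
wrist_force: [-0.2, 0.6, 0.1]
gripper_width: 0.0
gripper_force: 0.0
shift [15.8 -1.   0.4] turn [0.1 0.1 0.1] at [0.4547 0.031  0.2614] yaw -18.2 t 15.95 F [-0.2  0.6  0.1] w 0.0
```

```bash
python3 -m crank '{"translation":[[16,-1,0],[0,0,2],[0,0,0],[0,0,0]],"angular":[[0,0,0],[0,0,0],[0,0,0],[0,0,0]],"grip":[-1,-1,-1,-1]}'
python3 -m crank '{"translation":[[0,0,2],[0,0,0],[0,0,0]],"angular":[[0,0,0],[0,0,0],[0,0,0]],"grip":[-1,-1,-1]}'
```

```text
time_s: 16.35
eef_pos: [0.4698, 0.0273, 0.2604]
orientation: [0.0, 0.987, -0.158, -0.0]
wrist_force: [-0.5, -0.6, -0.3]
gripper_width: -0.0001
gripper_force: 0.0
time_s: 16.65
eef_pos: [0.4699, 0.0269, 0.2588]
orientation: [-0.0, 0.987, -0.158, 0.0]
wrist_force: [0.3, -0.7, -0.2]
gripper_width: -0.0001
gripper_force: 0.0
```

```bash
python3 -m crank '{"translation":[[0,0,1],[0,0,0],[0,0,0]],"angular":[[0,0,0],[0,0,0],[0,0,0]],"grip":[-1,-1,-1]}'
python3 -m crank '{"translation":[[0,0,1],[0,0,0],[0,0,0]],"angular":[[0,0,0],[0,0,0],[0,0,0]],"grip":[-1,-1,-1]}'
```

```text
time_s: 16.95
eef_pos: [0.47, 0.0267, 0.2577]
orientation: [-0.0, 0.987, -0.158, -0.0]
wrist_force: [0.5, -0.0, 0.0]
gripper_width: -0.0001
gripper_force: 0.0
time_s: 17.25
eef_pos: [0.4701, 0.0268, 0.2574]
orientation: [-0.0, 0.987, -0.158, 0.0]
wrist_force: [-2.7, 0.6, 7.6]
gripper_width: 0.0004
gripper_force: 4.5
```

```bash
python3 - <<'E'
from h import *
for n in('top','side'):
    c=cam(n)
    for st,ce,m in blobs(teal(c['img'])):
        r=rect_on(c,m,.076); p=np.argwhere(m)[:,::-1]; P=ray(c,p,.076)[:,:2]; w,V=np.linalg.eigh(np.cov(P.T)); print(n,ce.round(1),st[4],r,'pca',np.rad2deg(np.arctan(V[1,1]/V[0,1])).round(2),P.mean(0).round(4))
plan(.5063,.2595,.30,-10)
E
```

```text
top [253.9 210.6] 237 (439.4, 38.5, 82.8, 62.7, -19.6) pca -22.0 [0.4367 0.039 ]
top [167.3 219.5] 200 (372.6, 396.0, 94.1, 42.4, 47.9) pca 48.73 [0.3721 0.3951]
side [202.  166.4] 88 (364.5, 337.9, 99.9, 45.6, 49.4) pca 49.36 [0.3646 0.3354]
side [236.8 168.4] 170 (489.8, 250.1, 109.0, 79.1, -8.5) pca -4.14 [0.4893 0.2504]
side [254.1 193.4] 310 (466.8, 14.2, 139.4, 76.7, -20.5) pca -20.05 [0.4648 0.0132]
shift [ -38.1 -232.4  -42.6] turn [-0.  -0.  -8.2] at [0.4701 0.0268 0.2574] yaw -18.16 t 17.35 F [-3.2  0.5  8.8] w 0.0002
```

```bash
python3 -m crank '{"translation":[[0,0,-20],[0,20,-20],[0,45,0],[0,45,0],[0,45,0],[0,45,0],[0,45,0],[0,0,0]],"angular":[[0,0,0],[0,0,0],[0,0,0],[0,0,0],[0,0,0],[0,0,0],[0,0,0],[0,0,0]],"grip":[-1,-1,-1,-1,-1,-1,-1,-1]}'
python3 - <<'E'
from h import *
t=cam('top')
for st,ce,m in blobs(teal(t['img'])):
    P=ray(t,np.argwhere(m)[:,::-1],.074)[:,:2]; w,V=np.linalg.eigh(np.cov(P.T)); print(ce.round(1),st[4],rect_on(t,m,.074),'pca',np.rad2deg(np.arctan(V[1,1]/V[0,1])).round(2),P.mean(0).round(4))
# tub side walls below lid: bright rim around lid
g=t['img'][180:215,185:222]; 
m=teal(t['img']); 
lab=cv2.cvtColor(t['img'],cv2.COLOR_BGR2GRAY)
for r in range(174,216,2): print(r,''.join('T ' if m[r,k] else f'{lab[r,k]//10:<2d}' for k in range(188,222)))
plan(.5063,.2595,.30,-10)
E
```

```text
time_s: 18.15
eef_pos: [0.3916, -0.2095, 0.2965]
orientation: [0.0, 0.987, -0.161, -0.0]
wrist_force: [-0.3, 0.2, 0.2]
gripper_width: 0.0002
gripper_force: 0.0
[203.3 191.7] 438 (505.7, 260.1, 142.5, 64.2, -9.6) pca -8.96 [0.5049 0.2601]
[250.1 209.5] 104 (442.8, 54.5, 77.5, 32.6, -13.3) pca -13.34 [0.4406 0.0554]
[167.4 219.6] 200 (372.8, 396.1, 94.1, 42.4, 47.9) pca 48.45 [0.3722 0.3953]
174 13141313131314141413121114181919202019181819191919191918191819181919
176 13131413131313131211111113T T T T T 15171718181818191918181818191918
178 14141413131312131211111213T T T T T T T T T T T T T 1618181819191919
180 131413141313131211121314T T T T T T T T T T T T T T 1115181919191819
182 1313141413131312121212T T T T T T T T T T T T T T T 1014181919181818
184 1313131313131211111213T T T T T T T T T T T T T T 9 1013161718181818
186 13131313131312111113T T T T T T T T T T T T T T T 101011141718181818
188 13131313131312121416T T T T T T T T T T T T T T 9 9 9 10111114171818
190 131314131212121315T T T T T T T T T T T T T T T 9 101111111112151818
192 1413121212121213T T T T T T T T T T T T T T T 
[... 249 characters left out ...]
212131516T T T T T T T T T T T T T T T 9 101011111111111111121213
202 121215191914T T T T T T T T T T T T T T 9 10111111111111111111121313
204 1112162019T T T T T T T T T T T T T T T 9 10111111111212121212131314
206 1215181919171210T T T T T T T T T T T 9 1011121211111212131413131313
208 15181919171513121212121314151312111110101010111111121313131314141414
210 18181718181816131313121212121213131210101111111111121313131313141414
212 18191919181816131212111212121111121312111111121112131313131313131414
214 18181819181819171311111111111111111111111111111111121313131313131314
shift [ -40.1 -479.7   -3.5] turn [ 0.   0.  -8.5] at [ 0.3924 -0.2082  0.2966] yaw -18.46 t 18.2 F [0.9 1.4 0.9] w -0.0001
```

```bash
python3 -m crank '{"translation":[[0,-44,0],[0,-44,0],[0,-44,0],[0,-44,0],[0,-44,0],[0,-44,0],[0,-44,0],[0,-44,0],[-10,-44,0],[-15,-44,0],[-15,-40,0],[0,0,0]],"angular":[[0,0,0],[0,0,0],[0,0,0],[0,0,0],[0,0,0],[0,0,0],[0,0,0],[0,0,0],[0,0,0],[0,0,-4.2],[0,0,-4.2],[0,0,0]],"grip":[0,0,0,0,0,0,0,0,0,0,0,0]}'
python3 -c "
from h import *
plan(.5063,.2595,.2555,-10)"
```

```text
time_s: 19.4
eef_pos: [0.5015, 0.2678, 0.2965]
orientation: [-0.0, 0.997, -0.081, 0.0]
wrist_force: [0.4, -0.6, -0.6]
gripper_width: 0.0427
gripper_force: 0.0
shift [ 6.   7.5 41. ] turn [-0.  -0.   0.7] at [0.5015 0.2678 0.2965] yaw -9.33 t 19.4 F [ 0.4 -0.6 -0.6] w 0.0427
```

```bash
python3 -m crank '{"translation":[[6,8,0],[0,0,15],[0,0,15],[0,0,8],[0,0,0],[0,0,0],[0,0,0],[0,0,0],[0,0,0],[0,0,0]],"angular":[[0,0,0],[0,0,0],[0,0,0],[0,0,0],[0,0,0],[0,0,0],[0,0,0],[0,0,0],[0,0,0],[0,0,0]],"grip":[0,0,0,0,-1,-1,-1,-1,-1,-1]}'
python3 -m crank '{"translation":[[0,0,1],[0,0,1],[0,0,0],[0,0,0]],"angular":[[0,0,0],[0,0,0],[0,0,0],[0,0,0]],"grip":[-1,-1,-1,-1]}'
```

```text
time_s: 20.4
eef_pos: [0.507, 0.2536, 0.2593]
orientation: [-0.0, 0.996, -0.085, 0.0]
wrist_force: [0.8, 1.3, 2.7]
gripper_width: 0.0097
gripper_force: 59.2
time_s: 20.8
eef_pos: [0.5072, 0.2544, 0.2587]
orientation: [-0.001, 0.996, -0.085, 0.001]
wrist_force: [-4.6, 3.0, 14.8]
gripper_width: 0.0098
gripper_force: 62.6
```

```bash
for k in 1; do python3 -m crank '{"translation":[[0,0,-1],[0,1.5,0],[0,0,0],[0,0,0]],"angular":[[0,0,0],[0,0,0],[0,0,0],[0,0,0]],"grip":[-1,-1,-1,-1]}'; python3 -m crank '{"translation":[[0,-1.5,0],[0,-1.5,0],[0,0,0],[0,0,0]],"angular":[[0,0,0],[0,0,0],[0,0,0],[0,0,0]],"grip":[-1,-1,-1,-1]}';  python3 -m crank '{"translation":[[0,1.5,0],[0,0,0],[0,0,0],[0,0,0]],"angular":[[0,0,2],[0,0,0],[0,0,0],[0,0,0]],"grip":[-1,-1,-1,-1]}'; python3 -m crank '{"translation":[[0,0,0],[0,0,0],[0,0,0],[0,0,0]],"angular":[[0,0,-2],[0,0,-2],[0,0,0],[0,0,0]],"grip":[-1,-1,-1,-1]}'; done | grep -v gripper
```

```text
time_s: 21.2
eef_pos: [0.5069, 0.2527, 0.2591]
orientation: [-0.001, 0.996, -0.085, 0.001]
wrist_force: [-2.6, 2.9, 9.7]
time_s: 21.6
eef_pos: [0.5073, 0.2554, 0.2588]
orientation: [-0.001, 0.996, -0.085, 0.001]
wrist_force: [-2.0, 0.8, 8.5]
time_s: 22.0
eef_pos: [0.5071, 0.2541, 0.259]
orientation: [-0.001, 0.995, -0.102, 0.001]
wrist_force: [-3.1, 1.8, 9.4]
time_s: 22.4
eef_pos: [0.5071, 0.254, 0.259]
orientation: [-0.001, 0.998, -0.068, 0.001]
wrist_force: [-2.5, 2.6, 9.5]
```

```bash
(python3 -m crank '{"translation":[[0,0,-1.5],[0,2.5,0],[0,0,0],[0,-2.5,0],[0,-2.5,0],[0,0,0],[0,2.5,0],[0,0,0],[0,0,1],[0,0,0.5],[0,0,0]],"angular":[[0,0,2],[0,0,0],[0,0,0],[0,0,0],[0,0,0],[0,0,0],[0,0,0],[0,0,0],[0,0,0],[0,0,0],[0,0,0]],"grip":[-1,-1,-1,-1,-1,-1,-1,-1,-1,-1,-1]}'; python3 -m crank '{"translation":[[0,0,-1.5],[0,0,0],[0,0,0],[0,0,0],[0,0,0],[0,0,0],[0,0,0],[0,0,0],[0,0,1],[0,0,0.5],[0,0,0]],"angular":[[0,0,0],[0,0,3],[0,0,0],[0,0,-3],[0,0,-3],[0,0,0],[0,0,1.5],[0,0,0],[0,0,0],[0,0,0],[0,0,0]],"grip":[-1,-1,-1,-1,-1,-1,-1,-1,-1,-1,-1]}';) | grep -v gripper
```

```text
time_s: 23.5
eef_pos: [0.507, 0.254, 0.2589]
orientation: [-0.001, 0.996, -0.085, 0.001]
wrist_force: [-2.6, 2.5, 11.9]
time_s: 24.6
eef_pos: [0.5069, 0.2539, 0.2588]
orientation: [-0.001, 0.997, -0.072, 0.001]
wrist_force: [-3.7, 2.1, 12.3]
```

```bash
(python3 -m crank '{"translation":[[0,0,-1],[0,0,0],[0,0,0],[0,0,-15],[0,0,-8],[0,0,0],[0,0,0],[0,0,0],[0,0,0],[0,0,0]],"angular":[[0,0,0],[0,0,0],[0,0,0],[0,0,0],[0,0,0],[0,0,0],[0,0,0],[0,0,0],[0,0,0],[0,0,0]],"grip":[0,0,0,0,-1,-1,-1,-1,-1,-1]}'; python3 -m crank '{"translation":[[0,0,10],[0,0,9],[0,0,3],[0,0,0]],"angular":[[0,0,0],[0,0,0],[0,0,0],[0,0,0]],"grip":[-1,-1,-1,-1]}';python3 -m crank '{"translation":[[0,0,1.5],[0,0,0],[0,0,0]],"angular":[[0,0,0],[0,0,0],[0,0,0]],"grip":[-1,-1,-1]}')
```

```text
time_s: 25.6
eef_pos: [0.5067, 0.2533, 0.2813]
orientation: [0.0, 0.997, -0.072, -0.0]
wrist_force: [0.4, -1.1, -0.2]
gripper_width: -0.0002
gripper_force: 0.0
time_s: 26.0
eef_pos: [0.5065, 0.2533, 0.2598]
orientation: [0.0, 0.997, -0.072, -0.0]
wrist_force: [-4.3, -0.4, 7.8]
gripper_width: 0.0002
gripper_force: 4.3
time_s: 26.3
eef_pos: [0.5065, 0.2533, 0.2596]
orientation: [0.0, 0.997, -0.072, 0.0]
wrist_force: [-7.3, -1.9, 19.3]
gripper_width: 0.0003
gripper_force: 9.6
```

```bash
(python3 -m crank '{"translation":[[0,0,-10],[0,22,0],[0,0,10],[0,0,8],[0,0,0]],"angular":[[0,0,0],[0,0,0],[0,0,0],[0,0,0],[0,0,0]],"grip":[-1,-1,-1,-1,-1]}'; python3 -m crank '{"translation":[[0,0,3],[0,0,0],[0,0,0]],"angular":[[0,0,0],[0,0,0],[0,0,0]],"grip":[-1,-1,-1]}';python3 -m crank '{"translation":[[0,0,-12],[0,0,-10],[0,-44,0],[0,0,8],[0,0,10],[0,0,0]],"angular":[[0,0,0],[0,0,0],[0,0,0],[0,0,0],[0,0,0],[0,0,0]],"grip":[-1,-1,-1,-1,-1,-1]}'; python3 -m crank '{"translation":[[0,0,3],[0,0,0],[0,0,0]],"angular":[[0,0,0],[0,0,0],[0,0,0]],"grip":[-1,-1,-1]}')
```

```text
time_s: 26.8
eef_pos: [0.5035, 0.2308, 0.2512]
orientation: [0.001, 0.997, -0.072, -0.0]
wrist_force: [-8.4, -5.6, 22.6]
gripper_width: -0.0001
gripper_force: 11.1
time_s: 27.1
eef_pos: [0.5034, 0.2307, 0.2507]
orientation: [0.001, 0.997, -0.071, 0.0]
wrist_force: [-15.0, -8.2, 45.2]
gripper_width: 0.0002
gripper_force: 22.8
time_s: 27.7
eef_pos: [0.5103, 0.2761, 0.2518]
orientation: [-0.001, 0.997, -0.071, 0.001]
wrist_force: [-5.5, 3.2, 16.7]
gripper_width: 0.0006
gripper_force: 7.9
time_s: 28.0
eef_pos: [0.5103, 0.276, 0.2512]
orientation: [-0.001, 0.997, -0.071, 0.002]
wrist_force: [-11.5, 2.7, 30.4]
gripper_width: 0.0
gripper_force: 15.4
```

```bash
python3 -m crank '{"translation":[[0,0,-40],[0,0,-45],[-20,-40,-40],[-28,-40,0],[-28,-40,0],[-28,-40,0],[-28,-40,0],[-28,-40,0],[-28,-40,0],[0,0,0]],"angular":[[0,0,0],[0,0,0],[0,0,0],[0,0,0],[0,0,0],[0,0,0],[0,0,0],[0,0,0],[0,0,0],[0,0,0]],"grip":[1,1,1,1,1,1,1,1,1,1]}'
python3 - <<'E'
from h import *
for n in('top','side'):
    c=cam(n)
    for st,ce,m in blobs(teal(c['img'])):
        P=ray(c,np.argwhere(m)[:,::-1],.074)[:,:2]; w,V=np.linalg.eigh(np.cov(P.T)); print(n,ce.round(1),st[4],rect_on(c,m,.074),'pca',np.rad2deg(np.arctan(V[1,1]/V[0,1])).round(2),(P.mean(0)*1000).round(1))
    cv2.imwrite(f'pics/{n}9.png',c['img'])
E
```

```text
time_s: 29.0
eef_pos: [0.3639, 0.5762, 0.3638]
orientation: [0.001, 0.998, -0.07, -0.0]
wrist_force: [0.5, -0.7, -0.3]
gripper_width: 0.0853
gripper_force: 0.0
top [203.8 191.9] 438 (504.8, 257.8, 142.7, 63.8, -8.9) pca -8.38 [504.3 257.9]
top [256.9 203.7] 451 (468.7, 28.3, 143.2, 63.6, -18.3) pca -18.62 [468.2  28.5]
top [167.3 219.4] 204 (373.8, 396.1, 93.4, 43.2, 50.2) pca 47.74 [373.2 395.7]
side [202.  166.4] 88 (365.7, 342.3, 100.2, 45.7, 49.4) pca 49.36 [365.8 339.9]
side [240.3 168.3] 219 (506.4, 250.5, 140.6, 78.2, -9.4) pca -8.58 [504.7 249. ]
side [254.1 193.2] 324 (468.3, 17.7, 139.9, 76.9, -20.5) pca -19.7 [466.7  18. ]
```

```bash
python3 - <<'E'
from h import *
from scipy.ndimage import map_coordinates as mc
for n in('top','side'):
  c=cam(n); im=c['img'].astype(float)
  for nm,ctr,yaw in(('lid',(.506,.2575),-8.9),('low',(.470,.027),-18.3)):
    q=np.deg2rad(yaw);u=np.array([np.cos(q),np.sin(q)]);v=np.array([-u[1],u[0]])
    def samp(U,V,z): 
        P=np.c_[np.array(ctr)+np.outer(U,u)+np.outer(V,v),np.full(len(U),z)]; p=proj(c,P)
        return np.stack([mc(im[...,k],[p[:,1],p[:,0]],order=1) for k in range(3)],1)
    b=np.linspace(-55,55,45)/1e3; w=np.linspace(-22,22,21)/1e3
    for seg,side in(('v',0),('u',1)):
        for rng in((-46,-24),(24,46)) if side==0 else ((-84,-62),(62,84)):
            g=[]
            for x in range(rng[0],rng[1]+1,2):
                A=samp(b,np.full(45,x/1e3),.070) if side==0 else samp(np.full(21,x/1e3),w,.070)
                a=A.mean(0); g.append(f'{int(a[2])}/{int(a[0]-a[2])}')
            print(n,nm,seg,rng,*g)
E
```

```text
top lid v (-46, -24) 149/-21 147/-21 144/-19 140/-18 134/-15 125/-11 113/-4 96/10 77/34 60/63 46/90 37/106
top lid v (24, 46) 35/115 46/106 67/89 98/66 134/38 156/14 158/0 151/-8 141/-13 132/-15 127/-16 126/-16
top lid u (-84, -62) 149/-14 144/-13 140/-12 140/-11 145/-10 146/-4 126/12 94/40 66/74 46/103 35/116 33/119
top lid u (62, 84) 33/102 39/100 52/94 76/79 109/52 147/19 178/-6 196/-20 207/-26 211/-28 213/-28 214/-28
top low v (-46, -24) 138/-18 138/-18 138/-18 137/-17 134/-15 131/-11 126/-3 116/12 99/36 78/63 58/87 41/105
top low v (24, 46) 30/116 36/110 50/96 75/72 107/41 136/12 155/-6 166/-17 172/-22 174/-23 176/-24 178/-25
top low u (-84, -62) 149/-14 146/-12 142/-12 139/-10 137/-6 129/3 106/25 76/57 52/87 37/107 31/116 29/119
top low u (62, 84) 29/103 36/101 49/91 70/70 95/40 117/11 131/-6 136/-15 137/-17 137/-18 137/-18 138/-19
side lid v (-46, -24) 124/-9 117/-7 107/-3 95/1 82/7 68/13 54/21 41/28 31/35 23/41 18/46 17/51
side lid v (24, 46) 25/76 29/78 36/77 46/71 58/63 72/52 87/40 101/28 114/18 124/8 133/0 140/-5
side lid u (-84, -62) 135/-19 135/-18 133/-16 131/-14 137/-15 146/-15 140/-10 114/3 83/26 55/57 36/80 29/87
side lid u (62, 84) 26/77 26/81 26/85 28/87 37/80 62/57 91/26 112/3 122/-8 126/-13 128/-14 129/-14
side low v (-46, -24) 130/-9 119/-4 105/0 88/7 70/15 53/25 38/37 27/49 22/60 22/71 25/80 28/87
side low v (24, 46) 30/99 33/100 40/97 53/86 72/68 93/48 114/28 131/11 144/0 152/-10 158/-17 162/-22
side low u (-84, -62) 160/-23 160/-23 160/-24 160/-24 160/-25 160/-25 158/-16 140/6 96/46 60/77 35/92 27/92
side low u (62, 84) 27/84 28/92 28/102 34/103 72/74 142/18 189/-18 196/-29 177/-28 156/-24 144/-21 137/-20
```

```bash
python3 -m crank '{"translation":[[26,40,0],[26,40,0],[26,40,0],[26,40,0],[26,40,0],[26,40,0],[26,40,0],[0,0,20],[0,0,25],[0,0,0]],"angular":[[0,0,0],[0,0,0],[0,0,0],[0,0,0],[0,0,0],[0,0,0],[0,0,0],[0,0,0],[0,0,0],[0,0,0]],"grip":[0,0,0,0,0,0,0,0,0,0]}'
python3 -c "
from h import *
plan(.5067,.2538,.256,-8.5)"
```

```text
time_s: 30.2
eef_pos: [0.5057, 0.266, 0.3188]
orientation: [0.002, 0.997, -0.074, -0.002]
wrist_force: [0.2, 0.8, -0.2]
gripper_width: 0.0427
gripper_force: 0.0
shift [ 3.  11.7 62.8] turn [0.2 0.2 0. ] at [0.5057 0.266  0.3188] yaw -8.48 t 30.2 F [ 0.2  0.8 -0.2] w 0.0427
```

```bash
python3 -m crank '{"translation":[[3,11,10],[0,0,20],[0,0,15],[0,0,6],[0,0,0]],"angular":[[0,0,0],[0,0,0],[0,0,0],[0,0,0],[0,0,0]],"grip":[0,0,0,0,0]}'
python3 -c "
from h import *
plan(.5067,.2538,.256,-8.5)"
```

```text
time_s: 30.7
eef_pos: [0.5077, 0.2572, 0.2704]
orientation: [0.0, 0.997, -0.072, -0.0]
wrist_force: [-0.3, -1.0, 1.3]
gripper_width: 0.0425
gripper_force: 0.0
shift [-0.5  3.5 14.4] turn [0.  0.  0.2] at [0.5077 0.2572 0.2704] yaw -8.27 t 30.7 F [-0.3 -1.   1.3] w 0.0425
```

```bash
python3 -m crank '{"translation":[[-1,1,10],[0,0,4],[0,0,0],[0,0,0],[0,0,0],[0,0,0],[0,0,0],[0,0,0]],"angular":[[0,0,0],[0,0,0],[0,0,0],[0,0,0],[0,0,0],[0,0,0],[0,0,0],[0,0,0]],"grip":[0,0,0,-1,-1,-1,-1,-1]}'
```

```text
time_s: 31.5
eef_pos: [0.5068, 0.2571, 0.257]
orientation: [-0.0, 0.997, -0.072, 0.0]
wrist_force: [0.0, 2.2, 2.1]
gripper_width: 0.011
gripper_force: 58.8
```

```bash
python3 -m crank '{"translation":[[0,0,-1.2],[0,0,0],[0,0,0],[0,0,0],[0,-2.5,0],[0,-2.5,0],[0,0,0],[0,1.5,0],[-3,0,0],[-3,0,0],[0,0,0],[2,0,0]],"angular":[[0,0,0],[0,0,2.5],[0,0,0],[0,0,-1.2],[0,0,0],[0,0,0],[0,0,0],[0,0,0],[0,0,0],[0,0,0],[0,0,0],[0,0,0]],"grip":[-1,-1,-1,-1,-1,-1,-1,-1,-1,-1,-1,-1]}'
python3 -m crank '{"translation":[[0,0,0],[0,0,1],[0,0,1],[0,0,1],[0,0,0],[0,0,0]],"angular":[[0,0,0],[0,0,0],[0,0,0],[0,0,0],[0,0,0],[0,0,0]],"grip":[-1,-1,-1,-1,-1,-1]}'
```

```text
time_s: 32.7
eef_pos: [0.5029, 0.2609, 0.2578]
orientation: [0.0, 0.997, -0.083, -0.0]
wrist_force: [0.3, -1.0, -1.0]
gripper_width: 0.0106
gripper_force: 58.6
time_s: 33.3
eef_pos: [0.5032, 0.261, 0.2564]
orientation: [-0.0, 0.997, -0.083, 0.0]
wrist_force: [-5.7, 0.2, 15.0]
gripper_width: 0.0112
gripper_force: 61.0
```

```bash
python3 -m crank '{"translation":[[0,0,-10],[0,0,-30],[0,0,-40],[-25,-40,-10],[-25,-40,0],[-25,-40,0],[-25,-40,0],[-25,-40,0],[-25,-40,0],[0,0,0],[0,0,0]],"angular":[[0,0,0],[0,0,0],[0,0,0],[0,0,0],[0,0,0],[0,0,0],[0,0,0],[0,0,0],[0,0,0],[0,0,0],[0,0,0]],"grip":[-1,-1,-1,-1,-1,-1,-1,-1,-1,-1,-1]}'
python3 - <<'E'
from h import *
from scipy.ndimage import map_coordinates as mc
t=cam('top');s=cam('side');cv2.imwrite('pics/t10.png',t['img']);cv2.imwrite('pics/s10.png',s['img'])
for c,n in((t,'top'),(s,'side')):
  for b in blobs(cv2.inRange(cv2.cvtColor(c['img'],cv2.COLOR_BGR2HSV),(8,110,60),(25,255,255)),25):
    P=ray(c,np.argwhere(b[2])[:,::-1],.058)[:,:2]
    if abs(P.mean(0)-[.505,.26]).max()<.03:
        w,V=np.linalg.eigh(np.cov(P.T)); print(n,b[1].round(1),b[0],rect_on(c,b[2],.058),'pca',np.rad2deg(np.arctan(V[1,1]/V[0,1])).round(2),(P.mean(0)*1000).round(1))
  for st,ce,m in blobs(teal(c['img'])): print(n,'teal',ce.round(1),st[4],rect_on(c,m,.074+.079))
# rim profile about nominal centre (top)
ctr=np.array([.505,.258]);im=cv2.cvtColor(t['img'],cv2.COLOR_BGR2GRAY).astype(float)
for yaw in(-8,-9.5,-11):
  q=np.deg2rad(yaw);u=np.array([np.cos(q),np.sin(q)]);v=np.array([-u[1],u[0]])
  f=lambda U,V:(lambda p:mc(im,[p[:,1],p[:,0]],order=1).mean().round())(proj(t,np.c_[ctr+np.outer(U,u)+np.outer(V,v),np.full(len(U),.066)]))
  b=np.linspace(-55,55,60)/1e3;w=np.linspace(-20,20,30)/1e3
  print(yaw,'-v',*[(x,f(b,np.full(60,x/1e3))) for x in range(-38,-24,2)],'+v',*[(x,f(b,np.full(60,x/1e3))) for x in range(24,39,2)])
  print('  -u',*[(x,f(np.full(30,x/1e3),w)) for x in range(-78,-62,2)],'+u',*[(x,f(np.full(30,x/1e3),w)) for x in range(62,79,2)])
plan(.505,.26,.30,-9.5)
E
```

```text
time_s: 34.4
eef_pos: [0.3943, 0.5234, 0.3441]
orientation: [0.001, 0.997, -0.083, -0.0]
wrist_force: [-0.7, -0.9, -0.5]
gripper_width: 0.0111
gripper_force: 58.7
top [203.  194.1] [195 181  17  27 285] (499.4, 262.3, 121.6, 50.3, -9.3) pca -9.44 [498.9 262.6]
top teal [256.8 203.8] 448 (445.3, 27.6, 136.0, 60.1, -18.4)
top teal [131.4 208.4] 378 (395.2, 525.6, 142.0, 64.1, -9.1)
top teal [167.3 219.5] 201 (355.3, 376.6, 88.6, 41.0, 50.2)
side [239.4 170.7] [226 168  27   6  62] (503.6, 260.6, 115.6, 38.9, -8.0) pca -10.07 [504.4 261.4]
side teal [195. 134.] 158 (399.6, 532.6, 140.7, 86.5, -11.3)
side teal [202.  166.4] 88 (318.7, 166.1, 88.7, 40.4, 49.4)
side teal [254.2 193.2] 325 (409.6, -121.1, 123.9, 68.1, -20.2)
-8 -v (-38, np.float64(132.0)) (-36, np.float64(128.0)) (-34, np.float64(130.0)) (-32, np.float64(142.0)) (-30, np.float64(163.0)) (-28, np.float64(180.0)) (-26, np.float64(180.0)) +v (24, np.float64(131.0)) (26, np.float64(125.0)) (28, np.float64(131.0)) (30, np.float64(148.0)) (32, np.float64(170.0)) (34, np.float64(181.0)) (36, np.float64(176.0)) (38, np.float64(163.
[... 1449 characters left out ...]
oat64(126.0)) (28, np.float64(130.0)) (30, np.float64(149.0)) (32, np.float64(172.0)) (34, np.float64(183.0)) (36, np.float64(178.0)) (38, np.float64(163.0))
  -u (-78, np.float64(161.0)) (-76, np.float64(184.0)) (-74, np.float64(198.0)) (-72, np.float64(181.0)) (-70, np.float64(144.0)) (-68, np.float64(115.0)) (-66, np.float64(108.0)) (-64, np.float64(118.0)) +u (62, np.float64(177.0)) (64, np.float64(201.0)) (66, np.float64(215.0)) (68, np.float64(213.0)) (70, np.float64(207.0)) (72, np.float64(205.0)) (74, np.float64(205.0)) (76, np.float64(205.0)) (78, np.float64(205.0))
shift [151.8 240.   44.7] turn [ 0.   0.  -0.1] at [0.3953 0.5219 0.3445] yaw -9.58 t 34.5 F [-0.6 -1.1 -0.9] w 0.0107
```

```bash
python3 -m crank '{"translation":[[25,40,0],[25,40,0],[25,40,0],[25,40,0],[25,40,0],[25,40,0],[0,0,0],[0,0,30],[0,0,30],[0,0,0],[0,0,0]],"angular":[[0,0,0],[0,0,0],[0,0,0],[0,0,0],[0,0,0],[0,0,0],[0,0,0],[0,0,0],[0,0,0],[0,0,0],[0,0,0]],"grip":[-1,-1,-1,-1,-1,-1,-1,-1,-1,-1,-1]}'
python3 -c "
from h import *
plan(.503,.2614,.262,-9.5)"
```

```text
time_s: 35.6
eef_pos: [0.5035, 0.2604, 0.2853]
orientation: [0.0, 0.996, -0.084, -0.0]
wrist_force: [-0.3, 1.1, 0.5]
gripper_width: 0.0108
gripper_force: 58.8
shift [-0.6 -0.9 23.3] turn [ 0.  -0.  -0.1] at [0.5035 0.2604 0.2853] yaw -9.6 t 35.6 F [-0.3  1.1  0.5] w 0.0108
```

```bash
python3 -m crank '{"translation":[[-0.6,-0.9,10],[0,0,10],[0,0,2],[0,0,2],[0,0,2],[0,0,0],[0,0,0]],"angular":[[0,0,0],[0,0,0],[0,0,0],[0,0,0],[0,0,0],[0,0,0],[0,0,0]],"grip":[-1,-1,-1,-1,-1,-1,-1]}'
python3 -m crank '{"translation":[[0,0,1],[0,0,0],[0,0,0]],"angular":[[0,0,0],[0,0,0],[0,0,0]],"grip":[-1,-1,-1]}'
python3 -m crank '{"translation":[[0,0,1],[0,0,0],[0,0,0]],"angular":[[0,0,0],[0,0,0],[0,0,0]],"grip":[-1,-1,-1]}'
```

```text
time_s: 36.3
eef_pos: [0.5028, 0.2619, 0.2589]
orientation: [-0.0, 0.997, -0.083, 0.0]
wrist_force: [0.1, 0.1, -0.7]
gripper_width: 0.0108
gripper_force: 58.8
time_s: 36.6
eef_pos: [0.5027, 0.2619, 0.2578]
orientation: [-0.0, 0.997, -0.083, 0.0]
wrist_force: [-0.2, 0.2, 0.9]
gripper_width: 0.0107
gripper_force: 58.8
time_s: 36.9
eef_pos: [0.5028, 0.2619, 0.2567]
orientation: [-0.0, 0.997, -0.083, 0.0]
wrist_force: [0.2, 0.2, -1.1]
gripper_width: 0.0106
gripper_force: 58.8
```

```bash
python3 -m crank '{"translation":[[0,0,1],[0,0,0],[0,0,0]],"angular":[[0,0,0],[0,0,0],[0,0,0]],"grip":[-1,-1,-1]}'
python3 -m crank '{"translation":[[0,0,0.5],[0,0,0.5],[0,0,0.5],[0,0,0],[0,0,0]],"angular":[[0,0,0],[0,0,0],[0,0,0],[0,0,0],[0,0,0]],"grip":[-1,-1,-1,-1,-1]}'
```

```text
time_s: 37.2
eef_pos: [0.5028, 0.2619, 0.2559]
orientation: [-0.0, 0.997, -0.083, 0.0]
wrist_force: [0.5, -0.7, 2.2]
gripper_width: 0.0106
gripper_force: 59.3
time_s: 37.7
eef_pos: [0.5029, 0.2622, 0.2548]
orientation: [-0.0, 0.997, -0.083, 0.0]
wrist_force: [-3.2, -0.8, 6.4]
gripper_width: 0.0107
gripper_force: 60.1
```

```bash
python3 -m crank '{"translation":[[0,0,1],[0,0,1],[0,0,0],[0,0,-2],[0,0,0],[0,0,0],[0,0,0],[0,0,-12],[0,0,-12],[0,0,0],[0,0,0],[0,0,0]],"angular":[[0,0,0],[0,0,0],[0,0,0],[0,0,0],[0,0,0],[0,0,0],[0,0,0],[0,0,0],[0,0,0],[0,0,0],[0,0,0],[0,0,0]],"grip":[-1,-1,-1,-1,0,0,0,0,-1,-1,-1,-1]}'
python3 -m crank '{"translation":[[0,0,8],[0,0,8],[0,0,3],[0,0,0],[0,0,0]],"angular":[[0,0,0],[0,0,0],[0,0,0],[0,0,0],[0,0,0]],"grip":[-1,-1,-1,-1,-1]}'
```

```text
time_s: 38.9
eef_pos: [0.5026, 0.2618, 0.2782]
orientation: [-0.0, 0.997, -0.083, -0.0]
wrist_force: [-0.3, 0.4, -0.7]
gripper_width: 0.0002
gripper_force: 0.0
time_s: 39.4
eef_pos: [0.5028, 0.2619, 0.259]
orientation: [0.0, 0.997, -0.083, -0.0]
wrist_force: [0.2, 0.1, 1.0]
gripper_width: 0.0
gripper_force: 0.0
```

```bash
python3 -m crank '{"translation":[[0,0,1],[0,0,1],[0,0,0],[0,0,0]],"angular":[[0,0,0],[0,0,0],[0,0,0],[0,0,0]],"grip":[-1,-1,-1,-1]}'
```

```text
time_s: 39.8
eef_pos: [0.5028, 0.2619, 0.2575]
orientation: [-0.0, 0.997, -0.083, 0.0]
wrist_force: [-0.1, -0.1, 3.1]
gripper_width: 0.0001
gripper_force: 1.2
```

The lid bar now reads 0.2575, the same as the reference touch on the lower tub's bar, so the lid is fully home. Next I'll grasp the tub.

```bash
python3 -m crank '{"translation":[[0,0,-15],[0,0,-15],[0,0,0],[0,0,0],[0,0,0],[0,0,0],[0,0,0]],"angular":[[0,0,0],[0,0,0],[0,0,0],[0,0,0],[0,0,0],[0,0,0],[0,0,0]],"grip":[-1,1,1,1,1,1,1]}'
python3 -m crank '{"translation":[[0,0,20],[0,0,25],[0,0,25],[0,0,18],[0,0,0],[0,0,0]],"angular":[[0,0,0],[0,0,0],[0,0,0],[0,0,0],[0,0,0],[0,0,0]],"grip":[1,1,1,1,1,1]}'
```

```text
time_s: 40.5
eef_pos: [0.5027, 0.2618, 0.2866]
orientation: [0.0, 0.997, -0.083, -0.0]
wrist_force: [-0.7, -0.1, 0.3]
gripper_width: 0.0845
gripper_force: 0.0
time_s: 41.1
eef_pos: [0.5029, 0.262, 0.1992]
orientation: [0.0, 0.997, -0.083, -0.0]
wrist_force: [-0.2, 0.5, 0.1]
gripper_width: 0.0854
gripper_force: 0.0
```

```bash
python3 -m crank '{"translation":[[0,0,0],[0,0,0],[0,0,0],[0,0,0],[0,0,0]],"angular":[[0,0,0],[0,0,0],[0,0,0],[0,0,0],[0,0,0]],"grip":[-1,-1,-1,-1,-1]}'
python3 -m crank '{"translation":[[0,0,-10],[0,0,-20],[0,0,-30],[0,0,-30],[0,0,-20],[0,0,0]],"angular":[[0,0,0],[0,0,0],[0,0,0],[0,0,0],[0,0,0],[0,0,0]],"grip":[-1,-1,-1,-1,-1,-1]}'
python3 -c "
from h import *
plan(.4706,.0276,.308,-18.4)"
```

```text
time_s: 41.6
eef_pos: [0.5031, 0.2622, 0.2007]
orientation: [-0.001, 0.997, -0.083, 0.001]
wrist_force: [-1.0, -0.9, 6.3]
gripper_width: 0.0634
gripper_force: 65.6
time_s: 42.2
eef_pos: [0.5032, 0.2623, 0.3128]
orientation: [-0.002, 0.997, -0.083, 0.002]
wrist_force: [-0.1, 0.3, -4.2]
gripper_width: 0.0635
gripper_force: 67.5
shift [  6.8 236.9   3.8] turn [-0.3 -0.2  8.8] at [0.5032 0.2623 0.3128] yaw -9.55 t 42.2 F [-0.1  0.3 -4.2] w 0.0635
```

```bash
python3 -m crank '{"translation":[[0,0,0],[0,0,0],[7,30,0],[7,39,0],[7,39,0],[7,39,0],[7,39,0],[7,30,0],[0,17,0],[0,0,0],[0,0,0]],"angular":[[0,0,4.4],[0,0,4.4],[0,0,0],[0,0,0],[0,0,0],[0,0,0],[0,0,0],[0,0,0],[0,0,0],[0,0,0],[0,0,0]],"grip":[-1,-1,-1,-1,-1,-1,-1,-1,-1,-1,-1]}'
python3 -c "
from h import *
plan(.4706,.0276,.285,-18.4)"
```

```text
time_s: 43.3
eef_pos: [0.469, 0.0274, 0.3089]
orientation: [-0.0, 0.987, -0.16, -0.0]
wrist_force: [-0.5, 0.1, -4.4]
gripper_width: 0.0631
gripper_force: 67.8
shift [ 1.5 -0.7 23.9] turn [-0.  0. -0.] at [0.469  0.0274 0.3089] yaw -18.43 t 43.3 F [-0.5  0.1 -4.4] w 0.0631
```

```bash
python3 -m crank '{"translation":[[1.5,-0.7,10],[0,0,7],[0,0,0],[0,0,0]],"angular":[[0,0,0],[0,0,0],[0,0,0],[0,0,0]],"grip":[-1,-1,-1,-1]}'
python3 - <<'E'
from h import *
s=cam('side'); st=telemetry.state(); z=.074+st['eef_pos'][2]-.2007
for b,ce,m in blobs(teal(s['img']),30): print(ce.round(1),b,rect_on(s,m,z),rect_on(s,m,.074))
print(z); plan(.4706,.0276,.275,-18.4)
E
```

```text
time_s: 43.7
eef_pos: [0.4708, 0.0281, 0.2917]
orientation: [0.0, 0.987, -0.159, -0.001]
wrist_force: [-0.2, -0.7, -3.6]
gripper_width: 0.0635
gripper_force: 67.8
[201.9 166.5] [194 162  16  10  87] (311.4, 138.7, 86.9, 39.6, 49.4) (365.7, 342.3, 100.2, 45.7, 49.4)
[265.7 170.6] [259 166  15   9 116] (508.8, 2.9, 76.4, 52.7, 65.9) (593.3, 185.8, 88.1, 60.7, 65.9)
[242.6 171.5] [234 168  18   9 138] (428.3, 27.1, 76.0, 64.1, 69.0) (500.5, 213.7, 87.6, 73.9, 69.0)
[254.5 194. ] [236 190  38   9 262] (398.5, -148.4, 121.0, 55.0, -20.5) (466.1, 11.3, 139.5, 63.5, -20.5)
0.16531442218358128
shift [-0.2  0.6 17. ] turn [0.  0.  0.1] at [0.4709 0.0281 0.292 ] yaw -18.34 t 43.75 F [ 0.3 -0.9 -3.6] w 0.063
```

```bash
python3 - <<'E'
from h import *
s=cam('side'); z=.1653
B=[b for b in blobs(teal(s['img']),30) if 230<b[1][0]<275]
up=sum(b[2] for b in B if b[1][1]<180); lo=[b[2] for b in B if b[1][1]>180][0]
def hull(m):
    h=cv2.convexHull(np.argwhere(m)[:,::-1].astype(np.int32)); o=np.zeros_like(m); cv2.fillConvexPoly(o,h,1); return o
print('held',rect_on(s,hull(up),z),'lower',rect_on(s,hull(lo),.074))
# expected u-extent columns of each plate if centred at the TCP / target
E
```

```text
held (467.0, 17.5, 143.2, 84.9, -21.0) lower (464.9, 12.3, 140.2, 68.9, -26.1)
```

```bash
python3 -m crank '{"translation":[[0.3,0.5,5],[0,0,6],[0,0,4],[0,0,0],[0,0,0]],"angular":[[0,0,0],[0,0,0],[0,0,0],[0,0,0],[0,0,0]],"grip":[-1,-1,-1,-1,-1]}'
python3 -m crank '{"translation":[[0,0,2],[0,0,1.5],[0,0,0],[0,0,0]],"angular":[[0,0,0],[0,0,0],[0,0,0],[0,0,0]],"grip":[-1,-1,-1,-1]}'
```

```text
time_s: 44.3
eef_pos: [0.471, 0.0271, 0.2771]
orientation: [0.0, 0.987, -0.16, -0.0]
wrist_force: [-0.5, -0.1, -4.5]
gripper_width: 0.0634
gripper_force: 67.8
time_s: 44.7
eef_pos: [0.471, 0.0271, 0.2738]
orientation: [-0.0, 0.987, -0.16, 0.0]
wrist_force: [1.0, -0.2, -2.7]
gripper_width: 0.0631
gripper_force: 67.8
```

```bash
python3 -m crank '{"translation":[[0,0,1],[0,0,1],[0,0,0],[0,0,0]],"angular":[[0,0,0],[0,0,0],[0,0,0],[0,0,0]],"grip":[-1,-1,-1,-1]}'
python3 -m crank '{"translation":[[0,0,1],[0,0,1],[0,0,0],[0,0,0]],"angular":[[0,0,0],[0,0,0],[0,0,0],[0,0,0]],"grip":[-1,-1,-1,-1]}'
```

```text
time_s: 45.1
eef_pos: [0.4709, 0.0272, 0.2717]
orientation: [-0.0, 0.987, -0.16, -0.0]
wrist_force: [0.0, -0.3, -3.4]
gripper_width: 0.0628
gripper_force: 67.8
time_s: 45.5
eef_pos: [0.471, 0.0272, 0.2698]
orientation: [-0.0, 0.987, -0.16, 0.0]
wrist_force: [-0.2, 0.1, -3.1]
gripper_width: 0.0635
gripper_force: 68.1
```

```bash
python3 -m crank '{"translation":[[0,0,1],[0,0,1],[0,0,0],[0,0,0]],"angular":[[0,0,0],[0,0,0],[0,0,0],[0,0,0]],"grip":[-1,-1,-1,-1]}'
python3 -m crank '{"translation":[[0,0,1],[0,0,0],[0,0,0]],"angular":[[0,0,0],[0,0,0],[0,0,0]],"grip":[-1,-1,-1]}'
```

```text
time_s: 45.9
eef_pos: [0.471, 0.0272, 0.2695]
orientation: [-0.0, 0.987, -0.159, 0.001]
wrist_force: [-9.0, 1.5, 18.6]
gripper_width: 0.0636
gripper_force: 70.8
time_s: 46.2
eef_pos: [0.4711, 0.0272, 0.2694]
orientation: [-0.0, 0.987, -0.159, 0.001]
wrist_force: [-13.9, 1.9, 30.0]
gripper_width: 0.0631
gripper_force: 72.0
```

```bash
python3 -m crank '{"translation":[[0,0,-1.5],[0,0,-1],[0,0,0],[0,0,0],[0,0,0],[0,0,0],[0,0,0]],"angular":[[0,0,0],[0,0,0],[0,0,0],[0,0,0],[0,0,0],[0,0,0],[0,0,0]],"grip":[-1,-1,1,1,1,1,1]}'
python3 -m crank '{"translation":[[0,0,-15],[0,0,-20],[0,0,-30],[0,0,-30],[0,10,-20],[-10,40,0],[-10,45,0],[-10,45,0],[-10,45,0],[0,45,0],[0,30,0],[0,0,0]],"angular":[[0,0,0],[0,0,0],[0,0,0],[0,0,0],[0,0,0],[0,0,0],[0,0,0],[0,0,0],[0,0,0],[0,0,0],[0,0,0],[0,0,0]],"grip":[1,1,1,1,1,1,1,1,1,1,1,1]}'
python3 - <<'E'
from h import *
s=cam('side')
for b,ce,m in blobs(teal(s['img']),30): print(ce.round(1),b,rect_on(s,m,.143),rect_on(s,m,.074))
t=cam('top')
for b,ce,m in blobs(teal(t['img']),30): print('t',ce.round(1),b,rect_on(t,m,.143))
E
```

```text
time_s: 46.9
eef_pos: [0.471, 0.0271, 0.2692]
orientation: [0.0, 0.987, -0.16, -0.0]
wrist_force: [0.9, 0.3, -0.0]
gripper_width: 0.0854
gripper_force: 0.0
time_s: 48.1
eef_pos: [0.3497, -0.2093, 0.3842]
orientation: [0.0, 0.987, -0.162, -0.0]
wrist_force: [0.1, -1.1, 0.6]
gripper_width: 0.0853
gripper_force: 0.0
[201.9 166.5] [194 162  16  10  87] (324.7, 188.4, 90.2, 41.1, 49.4) (365.7, 342.3, 100.2, 45.7, 49.4)
[238.9 177.3] [235 173   9   9  68] (416.7, 35.6, 74.3, 31.3, 68.9) (468.0, 172.5, 82.6, 34.8, 68.9)
[262.9 176.1] [253 172  21   9 172] (498.2, 5.5, 74.6, 74.1, -26.3) (558.6, 139.0, 83.0, 82.3, -26.3)
[254.3 196.8] [237 195  37   4  59] (408.5, -127.9, 121.0, 16.6, -19.0) (458.9, -9.3, 134.4, 18.4, -19.0)
t [249.  209.7] [245 205   8  10  61] (421.1, 59.8, 40.6, 31.1, 4.2)
t [167.3 219.5] [158 210  20  21 203] (357.6, 379.0, 89.4, 41.3, 50.2)
```

```bash
python3 -m crank '{"translation":[[0,40,-10],[0,40,-10],[0,40,-10],[0,40,0],[0,0,0]],"angular":[[0,0,0],[0,0,0],[0,0,0],[0,0,0],[0,0,0]],"grip":[1,1,1,1,1]}'
python3 - <<'E'
from h import *
for n in('side','top'):
    c=cam(n)
    for b,ce,m in blobs(teal(c['img']),30): print(n,ce.round(1),b,rect_on(c,m,.143))
E
```

```text
time_s: 48.7
eef_pos: [0.3004, -0.3612, 0.4141]
orientation: [0.0, 0.987, -0.161, -0.0]
wrist_force: [0.3, 0.3, -0.3]
gripper_width: 0.0852
gripper_force: 0.0
side [201.9 166.5] [194 162  16  10  87] (324.7, 188.4, 90.2, 41.1, 49.4)
side [239.6 177.2] [235 173  10   9  80] (418.2, 34.9, 74.6, 35.6, 67.7)
side [265.9 175.8] [259 172  15   9 120] (507.8, 1.1, 75.3, 53.2, 65.9)
top [257.4 199.4] [245 182  26  35 495] (467.2, 26.3, 143.5, 64.5, -18.6)
top [167.3 219.6] [158 210  20  21 200] (356.8, 379.3, 90.4, 40.5, 47.9)
```

The stack checks out: the upper lid measures 143.5x64.5 mm at the expected height, within 2.5 mm of the lower tub's centre, and it seated at the predicted height. The gripper is clear, so I'm handing in.

```bash
python3 -c "
from station import finish_job
print(finish_job())"
```

```text
the job is handed in; nothing more can be done
None
```

The lid is on the biscuit tub, pressed home before I lifted it, and the closed tub is stacked on the larger closed tub with its feet at recess depth. I handed the job in at about 49 s of the 61 s allowed, and no verdict came back.

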